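# Refill the tilt-out walnut bin from the scoop

## Robot

A 7-joint arm with a two-finger parallel gripper is mounted at the origin on the work surface. World frame = base frame: x ahead of the robot, y to its left, z up, the work surface at z = 0. Lengths are in mm, angles in rad, forces in N, time in s.
With the tool pointing down it reaches from about 400 to 850 mm from the base axis. Payload 10.4 kg.
Tool frame: the origin (TCP) lies at the very end of the fingers, on their centre line; the grasp point (between the pads) lies 19 mm behind it; z points along the fingers, x is the direction in which the jaws open and shut, and the axes are right-handed (so a half turn about z gives the same grasp; the last joint's range is limited). The gripper opens to 87 mm and grips with 3 to 60 N. Pads are 19 mm wide; open, the fingers measure 117 mm over their backs; the gripper's body (75 mm by 190 mm) begins 51 mm behind the grasp point.
Start: joints at [1.091, 0.332, -0.065, 1.46, 0.022, 1.35, -0.088], TCP at [275.698, -560.93, 222.576] pointing down, gripper open.
Joint ranges: [-2.6, 2.6], [-0.5, 2.12], [-1.47, 1.34], [0.16, 2.42], [-1.27, 4.41], [0.06, 2.06], [-2.6, 2.6]. Speed limits (rad/s): [2.22, 2.22, 2.79, 2.79, 3.14, 3.14, 3.14].

## Interface

Orientations are given as a unit quaternion [x, y, z, w].
In Python, from workcell import telemetry, optics, ticket gives the robot as it stands.
- The arm moves only by the tool step_arm, never from a script. Its argument "motion" is text: rows parted by semicolons, each of 7 numbers parted by spaces: the shift along the world's x, y, z normalised to -1 to 1, where 1 is 0.8 m, then the turn, a rotation vector about the world's x, y, z normalised to -1 to 1, where 1 is pi rad, then the closure, from -1 (fully open) to 1 (shut). A call has 1 to 5 rows; each row is the pose to reach, as a shift and turn from the pose commanded when the call began, turning the shorter way round; what a row does not reach only later rows make up. A row lasts 1/8 s, in which the tool goes at most 62.5 mm and 10.7 degrees, less where a joint would pass 70% of its speed; a pose out of reach is approached as far as the arm can. A call with a number of a shift or a turn outside -1 to 1 is refused whole. A call with a gripper value outside its range is refused whole. The fingers move at their own pace and stop on an object; the grip force is fixed at half the most. Time passes only in rows, so rows that repeat a pose let the fingers close. It gives the time, the measured TCP pose, the force and the opening at its end, in the units of the state.
- telemetry.get_obs(): the state, without advancing time (a new reading comes with each control period).
- optics.camera(name): name is "side" or "top" or "wrist"; returns a dict with "pixels" (480x640x3 uint8, red, green, blue), "range_z" (480x640 float32, mm along the optical axis (not along the pixel's ray), 0 where there is no reading), "vfov" (degrees; the focal length in pixels is half the picture's height over the tangent of half this angle, whatever the lens; pixels are square), "cx", "cy" (the principal point, pixels), "distortion" ([k1, k2, p1, p2, k3] as OpenCV has them; the pictures are not rectified), "cam_to_world" (4x4, takes a point from camera to world coordinates). Camera axes: x right, y down, z forward; pixel columns grow to the right and rows downward; lengths in mm; the calibration is good to about 2 mm. A picture is of the moment at which its call begins.
- ticket.job_done(): hands the job in, once; it reports no verdict.
The state is a dict: "time_s": time; "joints": joint angles; "dq": joint speeds; "tau": joint torques, N m; "tool_pos": TCP position; "ee_rot": TCP orientation; "force": force on the tool from outside, world axes, zero at the start; "moment": the same for the moment, N m; "opening": opening from 0.0 (shut) to 1.0 (fully open).
Only numpy, scipy, OpenCV 4.12 (cv2) and the standard library are available. Lean on these libraries where they do the work, as an engineer would, in place of code of your own. Each camera call takes 0.05 s, during which the arm holds its last target.

## Task

Tilt the front of the wider of the two white counter bins open by its knob, right down to its stop, then take the scoop of walnuts by its handle and tip all six walnuts through the tilted mouth into that bin. Put the empty scoop back on the chopping board, standing flat on its bottom, then swing the bin fully shut with the walnuts inside. Leave the narrower bin shut and do not shift the other kitchen things on the counter.

Things in the scene. Friction and masses are not known exactly. Their poses are not given: they have to be found in the camera images.
- wide_knob (a point): centre of the dark ball knob (30 mm diameter) on the front of the wider of two white counter bins with oak tops. It stands 30 mm off the panel, 38 mm below the panel's top edge. The oak top overhangs the shut front by 20 mm, its underside 41 mm and upper side 59 mm above the shut knob, so come leaning, from the front and above. Axes turn with the front: at joint 0 x points into the bin, z up
- wide_front (a joint): tilt of the wide bin's front, which carries the tray behind it: 0 shut, 0.87 rad (50 degrees) open on its stop, the panel leaning out over the counter. The level hinge runs along the panel's lower edge. It weighs 0.45 kg; gravity holds it shut at first (about 2 N at the knob starts it) and past about half way holds it open on the stop
- wide_hinge (a point): fixed point in the middle of the wide bin's hinge line, 34 mm above the counter. x points level into the bin, z up, y along the hinge line, about which the front swings. The shut knob is at x = -40, z = +125 mm from here
- wide_mouth (a point): fixed point in the open mouth, 65 mm in front of the hinge and 165 mm above the counter, axes as wide_hinge. With the front on its stop the mouth lies between the panel's top edge (120 mm in front of the hinge, 144 mm above the counter) and the oak top's edge (30 mm in front of the hinge, underside 200 mm above the counter), 158 mm wide; pieces rolled in here slide down into the tray
- wide_tray (a point): middle of the tray floor inside the wide bin; tilts with the front. x away from the front panel, y across, z up from the floor when shut. The inside is 107 mm (x) by 158 mm (y); the back wall is 90 mm high
- wide_bin: the wide bin's fixed case: 200 mm wide (oak top 216 mm), 160 mm deep, 218 mm high, with two small jars on its top (to 307 mm high). Origin: centre of its underside; its -x side is the front, 80 mm from the origin; y across the front
- narrow_front (a joint): tilt of the other, narrower bin (130 mm wide, otherwise alike, small dishes on top): 0 shut. It must stay shut
- scoop: steel hand scoop on the board with six walnuts in it. Origin: centre of the underside of its flat bowl; x to its open front, -x to its handle, z up. Bowl 90 mm wide behind, 102 in front, from x = -63 (closed back, 60 mm high) to x = +82 mm (open front, floor turned up 15 degrees to a lip 10 mm high); sides fall from 60 to 24 mm. About 0.12 kg empty, 0.19 kg full
- scoop_grip (a point): middle of the scoop's black handle, 108 mm behind and 54 mm above the scoop's origin. The handle is 22 mm wide (y), 26 mm deep and 105 mm long, and rises 10 degrees towards its free end. Axes as the scoop
- scoop_lip (a point): middle of the scoop's front lip, 82 mm ahead of and 10 mm above the scoop's origin
- board: fixed wooden chopping board, 320 (x) x 220 (y) mm, 18 mm thick; origin: centre of its underside
- walnut1: a walnut in its shell, 35 mm long, 33 mm across, 12 g; origin at its centre
- walnut2: another, the same
- walnut3: another, the same
- walnut4: another, the same
- walnut5: another, the same
- walnut6: another, the same
- orange1: an orange, 76 mm across, 72 mm tall; bystander, origin: middle of its underside
- orange2: another orange of the same size; bystander, origin: middle of its underside
- peeler: a black-handled Y peeler lying flat, 150 mm long, 18 mm high; bystander, origin: middle of its underside
- rasp: a long steel rasp grater with black handle lying flat, 315 mm long, 30 mm high; bystander, origin: middle of its underside
- knife: a paring knife lying flat, 190 mm long, 14 mm high; bystander, origin: middle of its underside
- zester: a stubby channel zester with thick black handle lying flat, 160 mm long, 22 mm high; bystander, origin: middle of its underside

How it is judged:
By the outcome, as a careful person would: the job done as asked, in the order asked, and still so for the second after the job is handed in, with the robot touching nothing.
It also fails if it takes over 72 s, if anything falls off the work surface, if the arm or the gripper's body presses on something with over 40 N, if the wrist force passes 120 N, or if a joint passes its speed limit or range.

## Working session

There is one attempt and no reset: what is moved stays moved. The work goes in short steps, Python scripts to look and compute and a tool call to move; the robot and the scene stay as the last step left them, time stands still between calls to the robot, and variables do not carry over. Pictures are saved under pics/ and viewed, and the job is handed in when it is done.

Besides the shell and the picture viewer there is one more tool, called after "Request:" as a command line: name --argument value ..., lists and objects as JSON in quotes. step_arm: Moves the arm, as the interface text tells. Scaled input: -1 to 1 covers 0.8 m each way for a shift and pi rad each way for a turn. Its arguments: {"type":"object","properties":{"motion":{"type":"string"}},"required":["motion"]}

```bash
ls; mkdir -p pics; python3 - <<'E'
from workcell import telemetry, optics
import cv2,numpy as np
print(telemetry.get_obs())
for n in ["side","top","wrist"]:
    c=optics.camera(n)
    cv2.imwrite(f"pics/{n}0.png",c["pixels"][:,:,::-1])
    np.savez(f"/tmp/{n}0.npz",**c)
    print(n,c["vfov"],c["cx"],c["cy"],c["distortion"],np.round(c["cam_to_world"],3).tolist(),(c["range_z"]>0).mean())
E
```

```text
pics
{'time_s': 0.0, 'joints': array([ 1.09139167,  0.33286166, -0.06469599,  1.46094392,  0.02160954,
        1.34986247, -0.08849066]), 'dq': array([ 1.55465172e-03,  1.01521575e-04,  2.22523573e-03, -5.99774628e-04,
        7.14559755e-04,  3.50230462e-05, -8.32372966e-04]), 'tau': array([-5.43063124e-04, -6.23248959e+01,  2.41910212e-02, -3.89900422e+01,
       -6.14123256e-02,  3.98118398e-02,  1.94683944e-04]), 'tool_pos': array([ 275.50136538, -560.58402311,  221.75905146]), 'ee_rot': array([ 8.48854437e-01, -5.28626210e-01, -6.04135547e-04, -3.32926775e-04]), 'force': array([-0.25230157,  0.57174981, -0.08316259]), 'moment': array([-0.02728486,  0.00042461, -0.03903087]), 'opening': 1.0009886644374113}
side 47.76623467945869 316.5517224541939 232.50043076051884 [-0.09388145  0.          0.          0.          0.        ] [[-0.168, 0.813, -0.558, 1270.315], [0.986, 0.141, -0.091, 6.702], [0.005, -0.565, -0.825, 1141.519], [0.0, 0.0, 0.0, 1.0]] 0.995966796875
top 49.5190485844274 310.4079900162316 238.0573219734015 [0.00031001 0.         0.         0.         0.        ] [[-0.01, -0.981, 0.196, 371.088], [-1.0, 0.012, 0.009, -101.112], [-0.011, -0.196, -0.981, 1216.754], [0.0, 0.0, 0.0, 1.0]] 0.996044921875
wrist 67.84350878531149 314.7472957249058 228.65070368236184 [-0.0415464  0.         0.         0.         0.       ] [[0.442, -0.865, -0.237, 338.788], [-0.897, -0.427, -0.114, -528.361], [-0.002, 0.263, -0.965, 383.991], [0.0, 0.0, 0.0, 1.0]] 0.9857877604166667
```

View pics/side0.png

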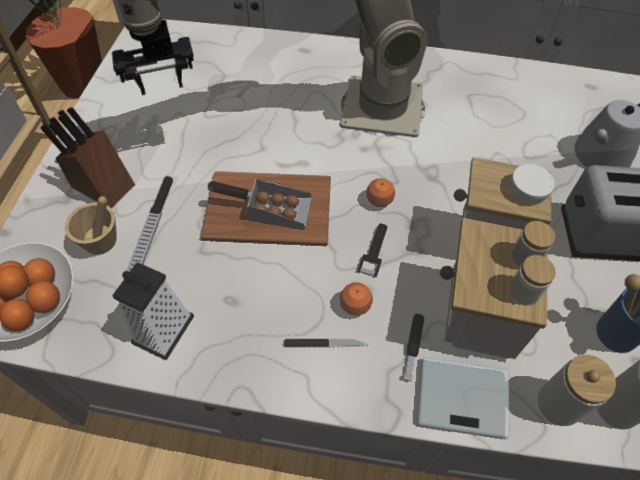

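View pics/top0.png

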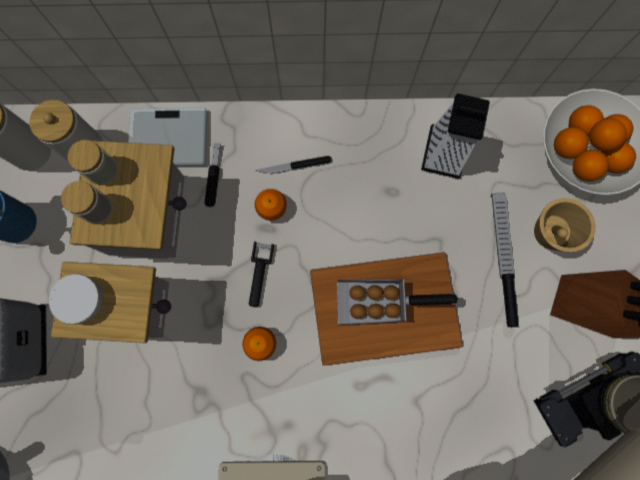

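View pics/wrist0.png

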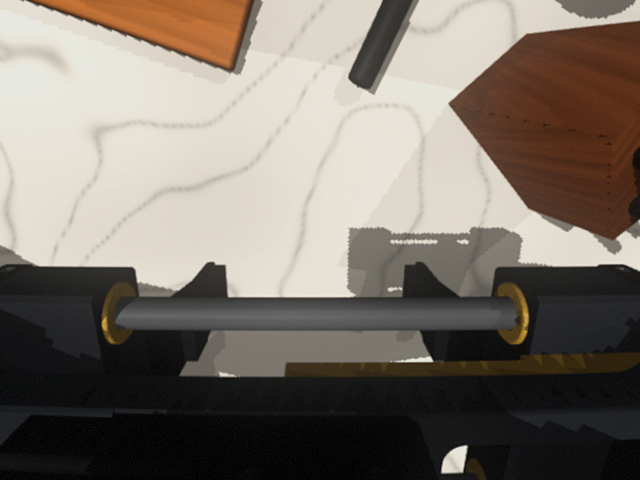

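```bash
cat > h.py <<'E'
import numpy as np,cv2
from workcell import telemetry, optics
def K(c):
    f=240/np.tan(np.radians(c["vfov"])/2); return np.array([[f,0,c["cx"]],[0,f,c["cy"]],[0,0,1.]])
def cloud(c):
    v,u=np.mgrid[0:480,0:640]
    p=cv2.undistortPoints(np.stack([u,v],-1).reshape(-1,1,2).astype(float),K(c),np.array(c["distortion"],float)).reshape(480,640,2)
    z=c["range_z"].astype(float)
    P=np.dstack([p[...,0]*z,p[...,1]*z,z]); T=np.array(c["cam_to_world"])
    return P@T[:3,:3].T+T[:3,3]
def ray(c,u,v,zp):
    p=cv2.undistortPoints(np.array([[[u,v]]],float),K(c),np.array(c["distortion"],float))[0,0]
    T=np.array(c["cam_to_world"]); d=T[:3,:3]@np.array([p[0],p[1],1]); o=T[:3,3]
    return o+d*(zp-o[2])/d[2]
def proj(c,X):
    T=np.linalg.inv(np.array(c["cam_to_world"]))
    r,_=cv2.projectPoints(np.atleast_2d(np.array(X,float)),cv2.Rodrigues(T[:3,:3])[0],T[:3,3],K(c),np.array(c["distortion"],float)); return r[:,0]
def shot(n,name,crop=None,scale=1):
    c=optics.camera(n); im=c["pixels"][:,:,::-1]
    if crop: im=im[crop[1]:crop[3],crop[0]:crop[2]]
    if scale!=1: im=cv2.resize(im,None,fx=scale,fy=scale,interpolation=cv2.INTER_CUBIC)
    cv2.imwrite("pics/"+name+".png",im); return c
E
python3 - <<'E'
from h import *
for n in ["top","side"]:
    c=dict(np.load(f"/tmp/{n}0.npz")); P=cloud(c); hsv=cv2.cvtColor(c["pixels"],cv2.COLOR_RGB2HSV)
    print(n,"table z",np.median(P[...,2][(abs(P[...,2])<15)]))
    # oak tops
    def blobs(m,amin,lab):
        k,l,s,_=cv2.connectedComponentsWithStats(m.astype(np.uint8))
        for i in range(1,k):
            if s[i,4]>amin:
                q=P[l==i]; r=cv2.minAreaRect(q[:,:2].astype(np.float32))
                print(lab,s[i].tolist(),"med",np.round(np.median(q,0),1),"rect",np.round(r[0],1),np.round(r[1],1),round(r[2],1))
    z=P[...,2]
    blobs((abs(z-218)<6)&(P[...,1]>100)&(P[...,0]>100),200,"oak")
    blobs((abs(z-18)<4)&(hsv[...,1]>90)&(P[...,0]>100)&(P[...,1]<100),500,"board")
    dark=hsv[...,2]<60
    blobs(dark&(z>135)&(z<190)&(P[...,1]>80)&(P[...,1]<330)&(P[...,0]>100),15,"knob")
    blobs(dark&(z>45)&(z<120)&(P[...,0]>200)&(P[...,0]<480)&(P[...,1]<0)&(P[...,1]>-350),50,"handle")
    blobs((hsv[...,1]>170)&(z>20)&(z<80)&(P[...,1]<150)&(P[...,1]>-50),100,"orange")
    blobs((hsv[...,1]>100)&(z>30)&(z<80)&(P[...,1]<-50)&(P[...,1]>-250)&(P[...,0]<480)&(P[...,0]>250),20,"walnut")
    blobs((z>24)&(z<110)&(P[...,1]<-40)&(P[...,1]>-350)&(P[...,0]<480)&(P[...,0]>250),20,"scoop")
E
```

```text
top table z 0.8342719605007005
oak [70, 141, 104, 109, 7132] med [652.6 261.1 218.6] rect [666.  284.4] [184.2 216.9] 85.9
oak [51, 262, 104, 81, 5253] med [444.1 281.9 218.5] rect [451.5 307.2] [183.4 146.2] 86.1
board [310, 253, 153, 112, 8825] med [ 420.3 -275.    18.6] rect [ 447.1 -259.1] [218.3 318.8] 6.8
knob [168, 197, 19, 14, 182] med [657.6 182.8 168.7] rect [660.9 186.5] [34.5 28.6] 59.3
knob [116, 248, 38, 4, 51] med [566.  279.3 143.7] rect [566.2 279.7] [77.4  1.8] 86.6
knob [152, 300, 20, 15, 197] med [444.7 205.7 169.8] rect [443.5 211.4] [28.1 36.8] 3.9
handle [409, 295, 23, 11, 239] med [ 458.1 -326.9   81.8] rect [ 458.9 -326.7] [46.6 22.3] 89.3
orange [255, 189, 31, 31, 743] med [6.814e+02 4.000e-01 6.340e+01] rect [685.3   1.8] [69.4 68.9] 54.6
orange [243, 327, 33, 33, 846] med [369.9  22.9  63.5] rect [370.5  25.2] [70.7 69.2] 89.4
walnut [350, 292, 16, 8, 95] med [ 473.1 -195.2   49.1] rect [ 472.2 -195.5] [34.2 15.3] 89.9
walnut [367, 292, 15, 8, 96] med [ 473.1 -232.4   48.8] rect [ 472.  -232.4] [31.4 15.4] 88.7
walnut [350, 304, 33, 15, 364] med [ 437.6 -2
[... 509 characters left out ...]
8.7] rect [450.7 209.3] [26.4 18.8] 65.8
knob [440, 267, 15, 13, 146] med [665.8 184.6 168.7] rect [665.  186.3] [22.1 30. ] 13.7
handle [228, 186, 20, 13, 179] med [ 466.  -326.7   79.6] rect [ 461.  -326.4] [46.1 21.7] 87.7
walnut [272, 194, 13, 10, 90] med [ 442.1 -228.9   48.4] rect [ 441.7 -230. ] [29.4 23.7] 83.5
walnut [287, 196, 11, 10, 81] med [ 442.7 -191.    48.8] rect [ 441.8 -192.5] [23.5 25.5] 10.7
walnut [269, 206, 12, 8, 30] med [ 476.4 -230.6   49.9] rect [ 473.6 -231.4] [28.9 12.2] 88.5
walnut [285, 208, 11, 7, 29] med [ 477.6 -188.2   51.2] rect [ 475.2 -190.2] [25.6  8.7] 87.7
scoop [228, 179, 84, 41, 1550] med [ 441.2 -243.4   48.3] rect [ 432.8 -249.1] [ 94.6 201.6] 0.5
```

```bash
python3 - <<'E'
import cv2
a=cv2.imread("pics/top0.png")
cv2.imwrite("pics/tb.png",cv2.resize(a[120:360,30:300],None,fx=2.9,fy=2.4)[:600])
cv2.imwrite("pics/ts.png",cv2.resize(a[240:370,300:480],None,fx=4.4,fy=4.4,interpolation=cv2.INTER_CUBIC))
E
```

```text
(no output)
```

View pics/ts.png

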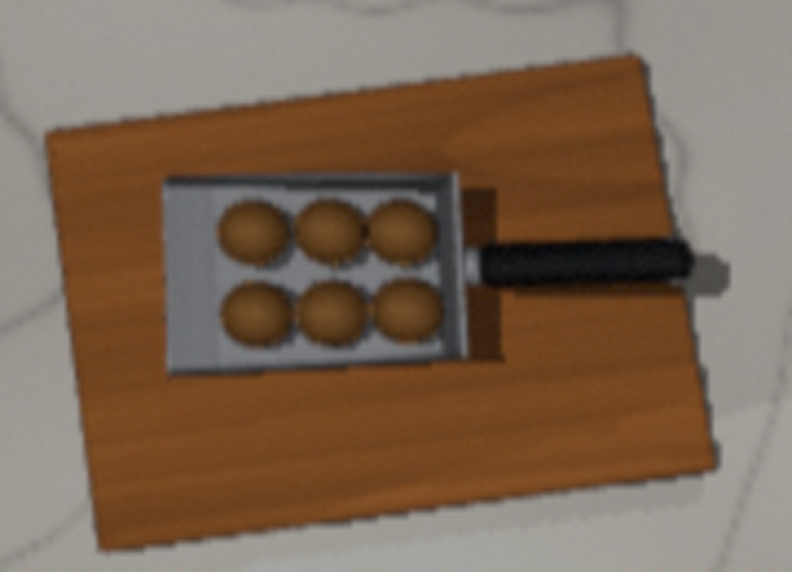

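```bash
python3 - <<'E'
from h import *
t=dict(np.load("/tmp/top0.npz"));s=dict(np.load("/tmp/side0.npz"))
for n,c in [("top",t),("side",s)]:
    P=cloud(c);hsv=cv2.cvtColor(c["pixels"],cv2.COLOR_RGB2HSV);z=P[...,2];dark=hsv[...,2]<75
    # oak corners
    for nm,x0,x1 in [("wide",560,790),("narrow",370,540)]:
        m=(abs(z-218)<5)&(P[...,1]>170)&(P[...,1]<400)&(P[...,0]>x0)&(P[...,0]<x1)
        r=cv2.minAreaRect(P[m][:,:2].astype(np.float32)); print(n,nm,np.round(cv2.boxPoints(r),1).tolist())
    m=dark&(z>55)&(z<110)&(P[...,0]>430)&(P[...,0]<490)&(P[...,1]<-285)&(P[...,1]>-430)
    q=P[m]; r=cv2.minAreaRect(q[:,:2].astype(np.float32)); print(n,"handle",m.sum(),r,q[:,1].min(),q[:,1].max())
    l=cv2.fitLine(q.astype(np.float32),cv2.DIST_HUBER,0,.01,.01).ravel();print(" line",np.round(l,3))
    # scoop bowl rim/back
    m=(z>70)&(z<85)&(P[...,1]<-200)&(P[...,1]>-300)&(P[...,0]>380)&(P[...,0]<520); 
    q=P[m]; print(" backrim",len(q)); 
    if len(q)>5: print(cv2.boxPoints(cv2.minAreaRect(q[:,:2].astype(np.float32))))
    # knob by ray
    for nm,(a,b,cc,d) in {"wide":((165,192,192,215) if n=="top" else (436,260,458,284)),"narrow":((150,295,175,318) if n=="top" else (452,185,470,203))}.items():
        sub=((hsv[...,2]<60)&(z>140)).astype(np.uint8)[b:d,a:cc]; M=cv2.moments(sub,True); 
        u,v=a+M["m10"]/M["m00"],b+M["m01"]/M["m00"]; print(n,nm,"knob px",round(u,1),round(v,1),M["m00"],np.round(ray(c,u,v,159),1))
# bystanders
P=cloud(t);hsv=cv2.cvtColor(t["pixels"],cv2.COLOR_RGB2HSV)
m=(P[...,2]>6)&(P[...,2]<30)&(P[...,0]>200)&(P[...,0]<900)&(P[...,1]>-600)&(P[...,1]<220)
k,l,st,_=cv2.connectedComponentsWithStats(m.astype(np.uint8))
for i in range(1,k):
    if st[i,4]>60:
        q=P[l==i]; print(st[i].tolist(),np.round(q.min(0)),np.round(q.max(0)))
E
```

```text
top wide [[551.2000122070312, 200.3000030517578], [767.5999755859375, 184.89999389648438], [780.7000122070312, 368.6000061035156], [564.4000244140625, 384.0]]
top narrow [[372.3999938964844, 220.3000030517578], [518.4000244140625, 211.0], [530.0999755859375, 393.6000061035156], [384.1000061035156, 403.0]]
top handle 544 ((461.312744140625, -348.24871826171875), (57.82126235961914, 114.40379333496094), 0.8789486885070801) -405.46072765612985 -290.8650629396409
 line [-2.10000e-02  9.80000e-01 -2.00000e-01  4.58238e+02 -3.52967e+02
  8.68770e+01]
 backrim 169
[[ 411.3379  -238.05455]
 [ 413.64532 -301.54736]
 [ 506.3578  -298.17798]
 [ 504.05035 -234.68518]]
top wide knob px 175.6 203.3 230.0 [660.5 191.6 159. ]
top narrow knob px 160.2 306.1 240.0 [445.5 214.2 159. ]
side wide [[552.9000244140625, 201.89999389648438], [770.7999877929688, 187.1999969482422], [783.0999755859375, 369.79998779296875], [565.0999755859375, 384.3999938964844]]
side narrow [[369.70001220703125, 224.10000610351562], [519.7999877929688, 213.10000610351562], [533.2000122070312, 395.6000061035156], [383.100006103
[... 228 characters left out ...]
1  4.64514e+02 -3.51387e+02
  8.36160e+01]
 backrim 162
[[ 407.04013 -297.8377 ]
 [ 506.5457  -301.61255]
 [ 508.97696 -237.5249 ]
 [ 409.4714  -233.75006]]
side wide knob px 447.1 272.7 147.0 [659.9 186.5 159. ]
side narrow knob px 460.0 194.9 96.0 [443.9 209.6 159. ]
[181, 123, 26, 45, 1026] [793. 164.   6.] [900. 220.  30.]
[421, 124, 41, 55, 425] [ 754. -456.    6.] [ 894. -360.   30.]
[204, 143, 17, 65, 596] [691. 128.   6.] [852. 164.  29.]
[256, 156, 75, 18, 470] [ 775. -140.    6.] [815.  40.  20.]
[491, 194, 28, 134, 1816] [ 400. -565.    6.] [ 714. -523.   30.]
[248, 242, 26, 66, 723] [451.  -3.   6.] [603.  56.  25.]
[310, 253, 154, 113, 11211] [ 320. -434.    6.] [572. -89.  30.]
```

```bash
cat >> h.py <<'E'
from scipy.spatial.transform import Rotation as Rn
D=np.array([.0711,.9975,0]);L=np.array([.9975,-.0711,0])
HINGE=np.array([663.,226,34])
def rot(z,x):
    z=z/np.linalg.norm(z); x=x-z*(x@z); x/=np.linalg.norm(x); return Rn.from_matrix(np.stack([x,np.cross(z,x),z],1))
def lean(deg,fwd=D,x=L):  # deg below horizontal
    a=np.radians(deg); return rot(np.cos(a)*fwd-np.sin(a)*np.array([0,0,1.]),x)
def delta(G,R,o=None,ref=None):
    """grasp point target G, orientation R -> normalized row from measured pose"""
    o=o or telemetry.get_obs()
    tcp=np.array(G,float)+19*R.as_matrix()[:,2]
    dp=(tcp-o["tool_pos"])/800; rv=(R*Rn.from_quat(o["ee_rot"]).inv()).as_rotvec()/np.pi
    return np.round(np.r_[dp,rv],4)
def st():
    o=telemetry.get_obs(); R=Rn.from_quat(o["ee_rot"]).as_matrix()
    print("t",round(o["time_s"],2),"tcp",np.round(o["tool_pos"],1),"grasp",np.round(o["tool_pos"]-19*R[:,2],1),"z",np.round(R[:,2],3),"x",np.round(R[:,0],3),"q",np.round(o["joints"],2),"F",np.round(o["force"],1),"M",np.round(o["moment"],2),"op",round(o["opening"],3)); return o
E
python3 - <<'E'
from h import *
o=st()
k=np.array([660,186,159.]);R=lean(50)
print(delta([470,-230,380],lean(89.9,np.array([.26,.97,0]),L)))
for b in (100,0): print(b,delta(k-b*R.as_matrix()[:,2],R))
E
```

```text
t 0.15 tcp [ 275.6 -560.6  221.9] grasp [ 275.6 -560.7  240.9] z [-0.     0.001 -1.   ] x [ 0.441 -0.897 -0.001] q [ 1.09  0.33 -0.06  1.46  0.02  1.35 -0.09] F [ 0.1 -0.3  0.9] M [-0.    0.02  0.06] op 1.003
[ 2.430e-01  4.134e-01  1.738e-01  2.000e-04 -7.000e-04  3.319e-01]
100 [ 0.4759  0.8684 -0.0011  0.1925 -0.13    0.3177]
0 [ 0.4816  0.9485 -0.0969  0.1925 -0.13    0.3177]
```

Request:
step_arm --motion "0.02 0.03 0.08 0 0 0.06 -1; 0.07 0.1 0.14 0 0 0.12 -1; 0.12 0.18 0.16 0 0 0.18 -1; 0.18 0.26 0.17 0 0 0.24 -1; 0.24 0.34 0.17 0 0 0.3 -1"

```text
time_s: 0.78
tool_pos: [424.4, -347.4, 353.8]
ee_rot: [0.996, -0.085, 0.0, 0.0]
force: [1.4, -1.0, 0.1]
opening: 1.0
```

```bash
python3 - <<'E'
from h import *
o=st()
k=np.array([660,186,159.]);R=lean(50)
for b in (100,0): print(b,delta(k-b*R.as_matrix()[:,2],R))
E
```

```text
t 0.78 tcp [ 424.4 -347.4  353.8] grasp [ 424.4 -347.4  372.8] z [ 0.001 -0.001 -1.   ] x [ 0.985 -0.17   0.001] q [ 0.89  0.14 -0.32  1.42  0.05  1.58  0.4 ] F [ 1.4 -1.   0.1] M [-0.02 -0.11 -0.03] op 1.0
100 [ 0.2899  0.6019 -0.166   0.221  -0.0266  0.0305]
0 [ 0.2956  0.682  -0.2617  0.221  -0.0266  0.0305]
```

Request:
step_arm --motion "0.03 0.075 0 0.04 0 0 -1; 0.06 0.15 0 0.09 -0.01 0.01 -1; 0.09 0.225 0 0.14 -0.015 0.02 -1; 0.12 0.3 0 0.19 -0.02 0.03 -1; 0.15 0.37 0 0.22 -0.027 0.03 -1"

```text
time_s: 1.4
tool_pos: [541.4, -59.0, 352.2]
ee_rot: [0.938, -0.038, 0.011, -0.343]
force: [0.6, 0.8, -0.2]
opening: 1.004
```

Request:
step_arm --motion "0.03 0.06 0 0 0 0 -1; 0.06 0.12 -0.01 0 0 0 -1; 0.08 0.15 -0.03 0 0 0 -1; 0.08 0.15 -0.05 0 0 0 -1; 0.08 0.15 -0.05 0 0 0 -1"

```text
time_s: 2.02
tool_pos: [604.1, 59.5, 311.5]
ee_rot: [0.939, -0.038, 0.01, -0.341]
force: [-0.6, -1.2, 0.2]
opening: 1.0
```

```bash
python3 - <<'E'
from h import *
o=st()
k=np.array([660,186,159.]);R=lean(50)
for b in (100,50,0): print(b,delta(k-b*R.as_matrix()[:,2],R))
shot("side","s1"); shot("wrist","w1")
E
```

```text
t 2.02 tcp [604.1  59.5 311.5] grasp [603.3  47.3 326. ] z [ 0.045  0.639 -0.767] x [ 0.997 -0.078 -0.006] q [ 0.62  0.35 -0.54  1.47 -0.53  1.42  0.12] F [-0.6 -1.2  0.2] M [-0.71  0.01 -0.  ] op 1.0
100 [ 0.0652  0.0933 -0.113   0.0006 -0.002   0.0022]
50 [ 0.0681  0.1333 -0.1609  0.0006 -0.002   0.0022]
0 [ 0.0709  0.1734 -0.2088  0.0006 -0.002   0.0022]
```

View pics/s1.png

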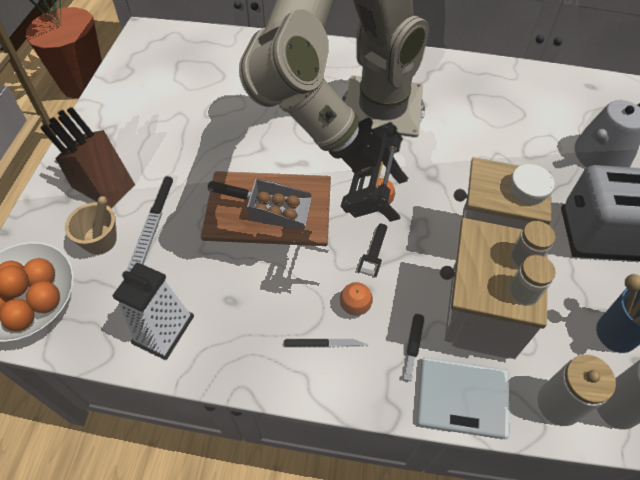

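View pics/w1.png

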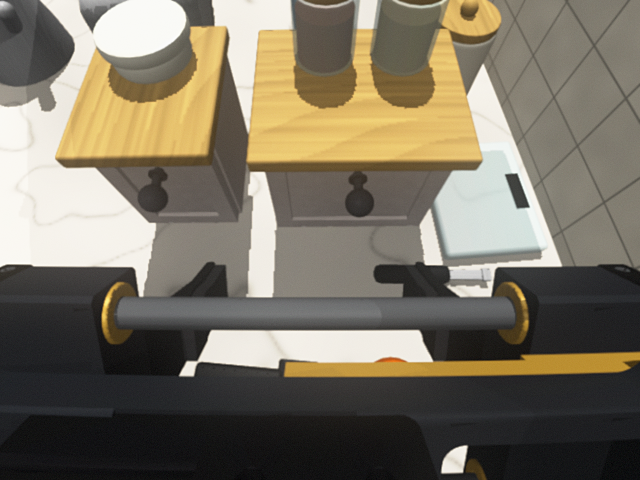

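```bash
python3 - <<'E'
from h import *
c=optics.camera("wrist");hsv=cv2.cvtColor(c["pixels"],cv2.COLOR_RGB2HSV)
m=(hsv[...,2]<75).astype(np.uint8);m[:180]=0;m[225:]=0;m[:,:335]=0;m[:,385:]=0
M=cv2.moments(m,True);u,v=M["m10"]/M["m00"],M["m01"]/M["m00"];print(u,v,M["m00"],ray(c,u,v,159)); P=cloud(c); print(P[200,359], P[205,359])
st()
E
```

```text
358.198973042362 199.54813863928112 779.0 [658.4720264  189.48287049 159.        ]
[656.97612564 182.08077609 171.42782036] [656.26185895 176.52643645 171.27083597]
t 2.17 tcp [605.   59.2 313.6] grasp [604.1  47.1 328.2] z [ 0.048  0.639 -0.768] x [ 0.997 -0.079 -0.003] q [ 0.62  0.35 -0.54  1.46 -0.53  1.43  0.12] F [-0.  -0.3  0.3] M [-0.74 -0.06  0.  ] op 1.002
```

Request:
step_arm --motion "0.03 0.047 -0.057 0 0 0 -1; 0.065 0.093 -0.113 0 -0.002 0.002 -1; 0.065 0.093 -0.113 0 -0.002 0.002 -1; 0.065 0.093 -0.113 0 -0.002 0.002 -1"

```text
time_s: 2.68
tool_pos: [657.3, 134.0, 223.5]
ee_rot: [0.939, -0.033, 0.014, -0.341]
force: [-0.3, -0.9, 0.6]
opening: 0.995
```

```bash
python3 - <<'E'
from h import *
o=st()
k=np.array([660,186,159.]);R=lean(50)
for b in (100,50,0): print(b,delta(k-b*R.as_matrix()[:,2],R))
shot("top","t2"); shot("wrist","w2")
E
```

```text
t 2.67 tcp [657.3 134.  223.5] grasp [656.3 121.8 238. ] z [ 0.049  0.64  -0.767] x [ 0.997 -0.072  0.004] q [ 0.48  0.49 -0.56  1.48 -0.47  1.21  0.08] F [-0.3 -0.9  0.6] M [-0.76 -0.08 -0.05] op 0.995
100 [-0.0012  0.0001 -0.003   0.0006  0.0012  0.0002]
50 [ 0.0016  0.0402 -0.0509  0.0006  0.0012  0.0002]
0 [ 0.0045  0.0802 -0.0988  0.0006  0.0012  0.0002]
```

View pics/w2.png

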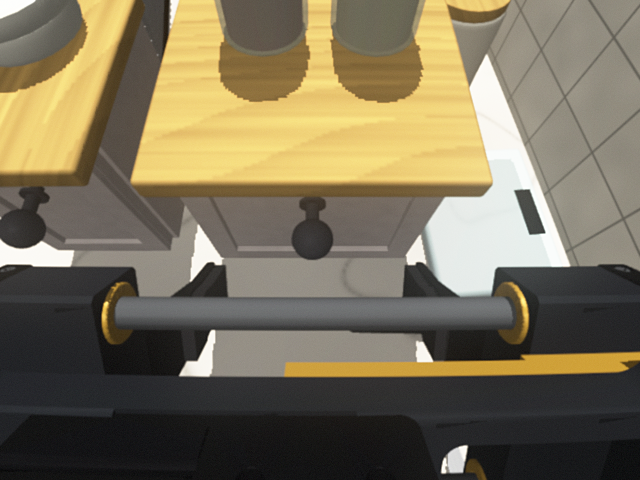

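Request:
step_arm --motion "0.0016 0.04 -0.05 0 0.001 0 -1; 0.003 0.06 -0.075 0 0.001 0 -1; 0.0045 0.08 -0.099 0 0.001 0 -1; 0.0045 0.08 -0.099 0 0.001 0 -1; 0.0045 0.08 -0.099 0 0.001 0 -1"

```text
time_s: 3.4
tool_pos: [661.5, 197.3, 145.0]
ee_rot: [0.939, -0.034, 0.013, -0.341]
force: [-0.0, 0.2, -0.1]
opening: 1.0
```

```bash
python3 - <<'E'
from h import *
st()
shot("top","t3",(100,120,300,320),3); shot("wrist","w3")
E
```

```text
t 3.4 tcp [661.5 197.3 145. ] grasp [660.6 185.2 159.6] z [ 0.048  0.639 -0.768] x [ 0.997 -0.073  0.002] q [ 0.4   0.57 -0.57  1.55 -0.46  1.03  0.07] F [-0.   0.2 -0.1] M [-0.79 -0.07 -0.03] op 1.0
```

View pics/w3.png

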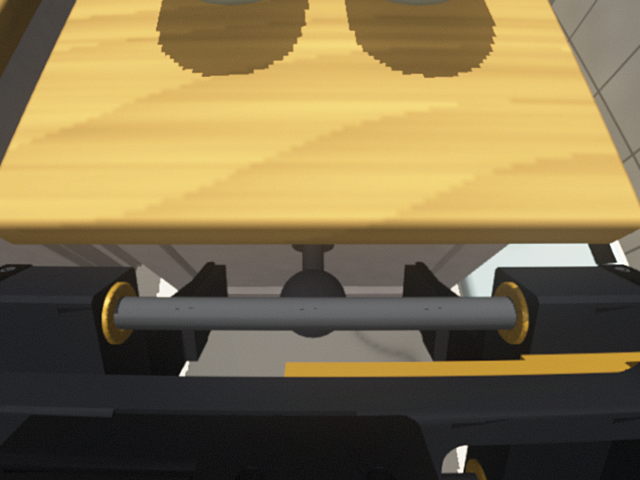

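View pics/t3.png

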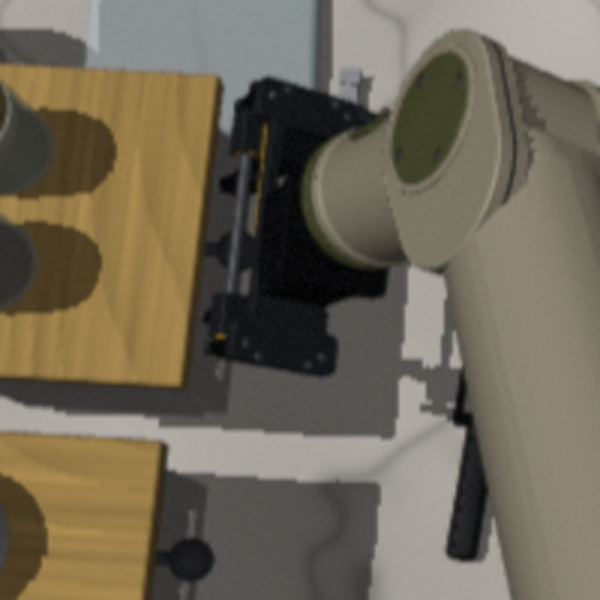

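Request:
step_arm --motion "0 0 0 0 0 0 1; 0 0 0 0 0 0 1; 0 0 0 0 0 0 1; 0 0 0 0 0 0 1; 0 0 0 0 0 0 1"

```text
time_s: 4.12
tool_pos: [660.4, 199.0, 143.4]
ee_rot: [0.939, -0.033, 0.012, -0.341]
force: [-1.0, 0.0, -0.9]
opening: 0.515
```

```bash
python3 - <<'E'
from h import *
o=st()
# arc: grip relative start; knob centre traj
for th in [0,.08,.17,.26,.35,.44,.52,.61,.7,.79,.87,.9]:
    a=np.radians(90)*0+th
    x=-40*np.cos(a)-125*np.sin(a); z=125*np.cos(a)-40*np.sin(a)
    k=HINGE+D*x+np.array([0,0,z]); R=lean(50-22*th/.87)
    print(th,np.round(k,1),delta(k,R,o))
E
```

```text
t 4.12 tcp [660.4 199.  143.4] grasp [659.5 186.9 158. ] z [ 0.045  0.64  -0.767] x [ 0.997 -0.071 -0.   ] q [ 0.39  0.57 -0.57  1.55 -0.46  1.02  0.07] F [-1.   0.  -0.9] M [-0.78 -0.02  0.05] op 0.515
0 [660.2 186.1 159. ] [ 0.0008 -0.0009  0.0013  0.0006 -0.0001 -0.0001]
0.08 [659.5 176.3 155.4] [-0.     -0.0126 -0.0027  0.0118 -0.0009 -0.0001]
0.17 [658.7 165.6 150.4] [-0.0009 -0.0253 -0.0083  0.0244 -0.0018 -0.0001]
0.26 [658.  155.4 144.5] [-0.0018 -0.0373 -0.015   0.037  -0.0027 -0.0001]
0.35 [657.3 145.8 137.7] [-0.0026 -0.0487 -0.0228  0.0496 -0.0036 -0.0001]
0.44 [656.6 136.8 130.1] [-0.0034 -0.0593 -0.0316  0.0622 -0.0045 -0.0001]
0.52 [656.1 129.4 122.6] [-0.004  -0.068  -0.0403  0.0734 -0.0053 -0.0001]
0.61 [655.6 121.9 113.5] [-0.0046 -0.0769 -0.0508  0.0861 -0.0062 -0.0001]
0.7 [655.1 115.2 103.8] [-0.0052 -0.0848 -0.0622  0.0987 -0.0071 -0.0001]
0.79 [654.7 109.3  93.6] [-5.700e-03 -9.160e-02 -7.420e-02  1.113e-01 -8.000e-03 -1.000e-04]
0.87 [654.4 105.   84. ] [-6.000e-03 -9.660e-02 -8.540e-02  1.225e-01 -8.800e-03 -1.000e-04]
0.9 [654.3 103.5  80.4] [-6.100e-03 -9.830e-02 -8.970e-02  1.267e-01 -9.100e-03 -1.000e-04]
```

Request:
step_arm --motion "0 0 0 0 0 0 1; 0 0 0 0 0 0 1; 0 0 0 0 0 0 1"

```text
time_s: 4.5
tool_pos: [660.7, 199.0, 143.4]
ee_rot: [0.939, -0.033, 0.012, -0.341]
force: [3.5, 2.1, -2.4]
opening: 0.317
```

Request:
step_arm --motion "0 0 0 0 0 0 1; 0 -0.0126 -0.0027 0.012 -0.001 0 1; -0.001 -0.025 -0.0083 0.024 -0.002 0 1; -0.002 -0.037 -0.015 0.037 -0.003 0 1; -0.003 -0.0485 -0.023 0.05 -0.004 0 1"

```text
time_s: 5.12
tool_pos: [658.0, 160.9, 124.9]
ee_rot: [0.909, -0.032, 0.015, -0.415]
force: [8.0, 9.5, -10.6]
opening: 0.322
```

```bash
python3 - <<'E'
from h import *
o=st()
shot("wrist","w4")
E
```

```text
t 5.12 tcp [658.  160.9 124.9] grasp [656.9 146.6 137.3] z [ 0.054  0.753 -0.655] x [ 0.998 -0.07   0.001] q [ 0.55  0.66 -0.62  1.58 -0.57  1.05  0.28] F [  8.    9.5 -10.6] M [-0.95 -0.94 -1.06] op 0.322
```

View pics/w4.png

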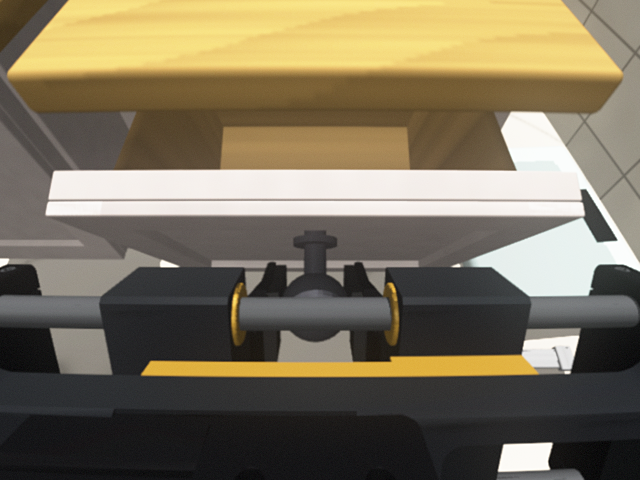

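Request:
step_arm --motion "-0.001 -0.0108 -0.0088 0.0125 -0.001 0 1; -0.0015 -0.0195 -0.0175 0.024 -0.002 0 1; -0.002 -0.0284 -0.028 0.036 -0.0025 0 1; -0.0025 -0.0363 -0.0394 0.049 -0.0035 0 1; -0.003 -0.0432 -0.0514 0.062 -0.0045 0 1"

```text
time_s: 5.8
tool_pos: [655.6, 126.8, 84.2]
ee_rot: [0.864, -0.03, 0.018, -0.502]
force: [6.6, 8.7, -3.5]
opening: 0.323
```

Request:
step_arm --motion "-0.0003 -0.005 -0.0112 0.011 -0.001 0 1; -0.0004 -0.006 -0.0135 0.013 -0.001 0 1; -0.0004 -0.006 -0.0135 0.013 -0.001 0 1"

```text
time_s: 6.18
tool_pos: [655.3, 122.5, 74.5]
ee_rot: [0.854, -0.029, 0.019, -0.52]
force: [2.5, 6.1, 2.9]
opening: 0.316
```

```bash
python3 - <<'E'
from h import *
o=st()
shot("wrist","w5");shot("top","t5",(100,120,300,320),3)
E
```

```text
t 6.17 tcp [655.3 122.5  74.5] grasp [654.1 105.6  83.3] z [ 0.063  0.886 -0.459] x [ 0.998 -0.07   0.002] q [ 0.69  0.89 -0.66  1.55 -0.67  1.1   0.52] F [2.5 6.1 2.9] M [-0.01 -0.19 -0.5 ] op 0.316
```

View pics/w5.png

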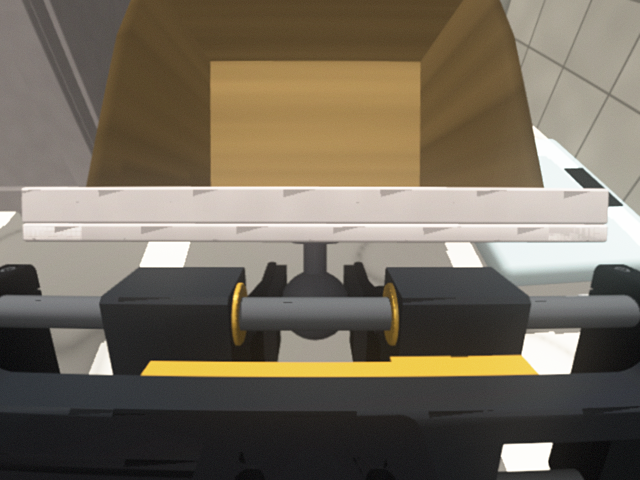

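View pics/t5.png

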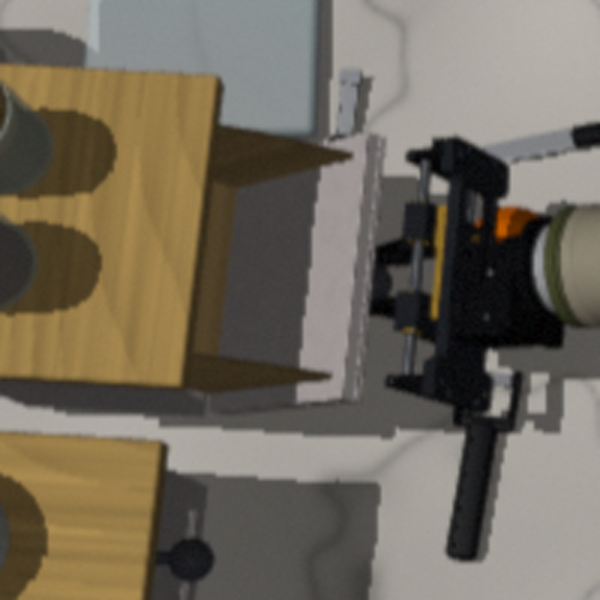

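Request:
step_arm --motion "0 0 0 0 0 0 -1; 0 0 0 0 0 0 -1; 0 0 0 0 0 0 -1; -0.002 -0.03 0.016 0 0 0 -1; -0.006 -0.08 0.05 0 0 0 -1"

```text
time_s: 6.9
tool_pos: [649.2, 57.7, 112.9]
ee_rot: [0.854, -0.029, 0.018, -0.519]
force: [0.3, -0.6, -0.1]
opening: 0.801
```

```bash
python3 - <<'E'
from h import *
o=st()
g=np.array([461,-352,72.]);S=np.array([-.01,1,0])
R=lean(68,S,np.array([1,.01,0]))
for b in (170,120,60,0): print(b,g-b*R.as_matrix()[:,2],delta(g-b*R.as_matrix()[:,2],R,o))
E
```

```text
t 6.9 tcp [649.2  57.7 112.9] grasp [648.1  40.8 121.6] z [ 0.06   0.885 -0.461] x [ 0.998 -0.068 -0.001] q [ 0.76  0.84 -0.64  1.51 -0.65  1.24  0.5 ] F [ 0.3 -0.6 -0.1] M [-1.03 -0.03 -0.01] op 0.801
170 [ 461.63682674 -415.68267405  229.62014934] [-0.2346 -0.5828  0.1239 -0.2251  0.0064  0.024 ]
120 [ 461.44952476 -396.9524758   183.26128189] [-0.2348 -0.5594  0.066  -0.2251  0.0064  0.024 ]
60 [ 461.22476238 -374.4762379   127.63064094] [-0.2351 -0.5313 -0.0036 -0.2251  0.0064  0.024 ]
0 [ 461. -352.   72.] [-0.2354 -0.5032 -0.0731 -0.2251  0.0064  0.024 ]
```

Request:
step_arm --motion "-0.01 -0.04 0.07 -0.03 0 0 -1; -0.04 -0.1 0.13 -0.08 0.002 0.006 -1; -0.08 -0.17 0.18 -0.13 0.004 0.012 -1; -0.12 -0.24 0.2 -0.18 0.005 0.018 -1; -0.16 -0.31 0.2 -0.225 0.006 0.024 -1"

```text
time_s: 7.52
tool_pos: [536.3, -167.7, 272.8]
ee_rot: [0.982, 0.006, 0.003, -0.187]
force: [-0.6, 0.8, -1.0]
opening: 1.001
```

Request:
step_arm --motion "-0.03 -0.07 0 0 0 0 -1; -0.06 -0.14 0 0 0 0 -1; -0.075 -0.21 -0.02 0 0 0 -1; -0.075 -0.265 -0.05 0 0 0 -1; -0.075 -0.265 -0.06 0 0 0 -1"

```text
time_s: 8.15
tool_pos: [474.5, -381.6, 219.2]
ee_rot: [0.982, 0.002, 0.0, -0.191]
force: [0.1, 1.0, 0.3]
opening: 0.997
```

```bash
python3 - <<'E'
from h import *
o=st()
g=np.array([461,-352,72.]);S=np.array([-.01,1,0])
R=lean(68,S,np.array([1,.01,0]))
for b in (120,60,0): print(b,delta(g-b*R.as_matrix()[:,2],R,o))
shot("wrist","w6");c=shot("side","s6")
shot("top","t6")
E
```

```text
t 8.15 tcp [ 474.5 -381.6  219.2] grasp [ 474.6 -388.7  236.9] z [-0.001  0.375 -0.927] x [1.    0.005 0.001] q [ 1.    0.54 -0.37  1.26 -0.12  1.62  0.67] F [0.1 1.  0.3] M [-0.4  -0.12  0.01] op 0.997
120 [-0.0165 -0.0103 -0.067  -0.0002  0.0004  0.0017]
60 [-0.0167  0.0178 -0.1365 -0.0002  0.0004  0.0017]
0 [-1.700e-02  4.590e-02 -2.061e-01 -2.000e-04  4.000e-04  1.700e-03]
```

View pics/w6.png

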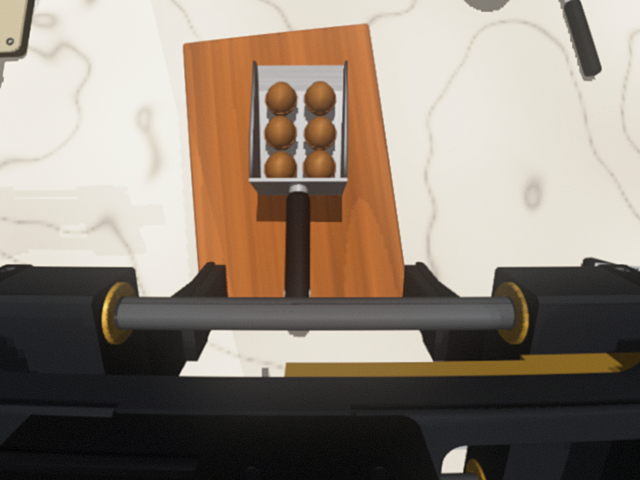

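View pics/s6.png

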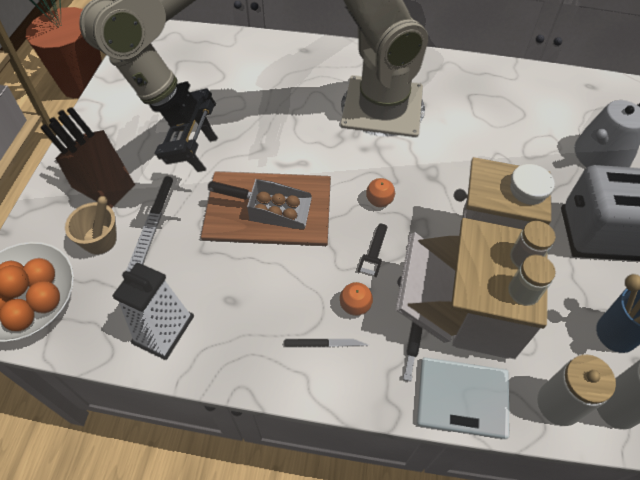

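View pics/t6.png

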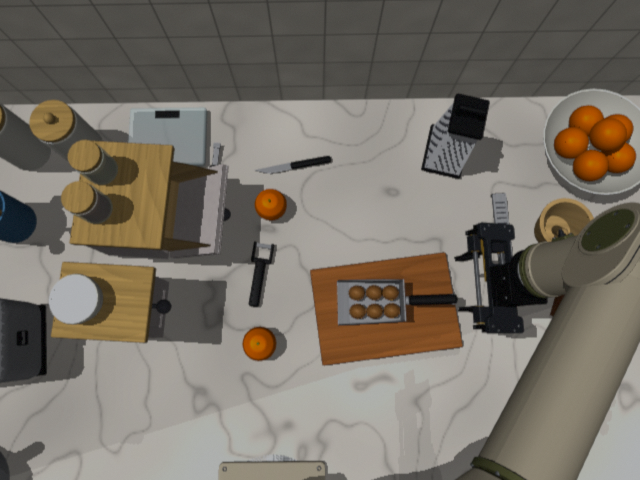

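Request:
step_arm --motion "-0.0165 -0.01 -0.067 0 0 0.0015 -1; -0.0167 0.018 -0.1365 0 0 0.0015 -1; -0.017 0.034 -0.177 0 0 0.0015 -1; -0.017 0.046 -0.206 0 0 0.0015 -1; -0.017 0.046 -0.206 0 0 0.0015 -1"

```text
time_s: 8.93
tool_pos: [463.3, -339.3, 57.4]
ee_rot: [0.982, 0.009, 0.0, -0.191]
force: [-0.2, -1.0, 0.2]
opening: 0.998
```

```bash
python3 - <<'E'
from h import *
o=st()
shot("wrist","w7");shot("side","s7",(120,80,360,260),3)
E
```

```text
t 8.93 tcp [ 463.3 -339.3   57.4] grasp [ 463.3 -346.4   75. ] z [-0.003  0.375 -0.927] x [1.    0.017 0.004] q [ 1.    0.6  -0.37  1.53 -0.1   1.29  0.71] F [-0.2 -1.   0.2] M [-0.44 -0.08  0.02] op 0.998
```

View pics/w7.png

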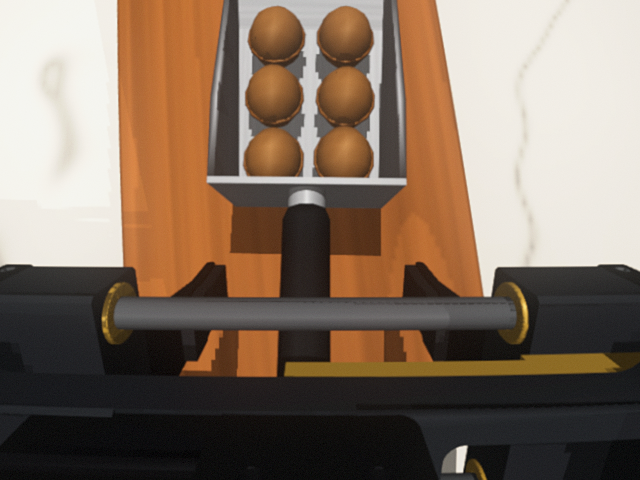

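View pics/s7.png

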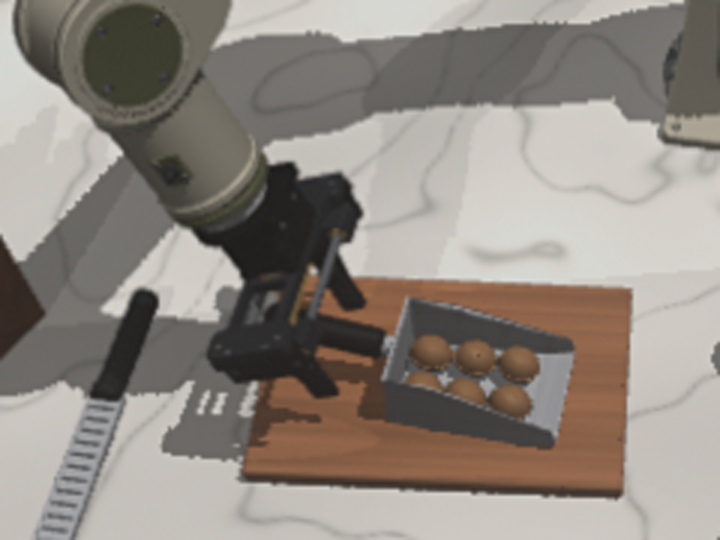

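Request:
step_arm --motion "-0.005 -0.004 -0.0035 0 0 0 -0.5; -0.005 -0.004 -0.0035 0 0 0 1; -0.005 -0.004 -0.0035 0 0 0 1; -0.005 -0.004 -0.0035 0 0 0 1; -0.005 -0.004 -0.0035 0 0 0 1"

```text
time_s: 9.65
tool_pos: [459.2, -344.6, 54.7]
ee_rot: [0.982, 0.008, 0.001, -0.19]
force: [0.4, 0.3, 0.2]
opening: 0.52
```

Request:
step_arm --motion "0 0 0 0 0 0 1; 0 0 0 0 0 0 1; 0 0 0 0 0 0 1; 0 0 0 0 0 0 1; 0 0 0 0 0 0 1"

```text
time_s: 10.28
tool_pos: [459.2, -344.6, 54.6]
ee_rot: [0.982, 0.008, 0.001, -0.19]
force: [1.0, 0.4, -0.7]
opening: 0.25
```

```bash
python3 - <<'E'
from h import *
o=st()
shot("wrist","w8");c=shot("top","t8")
P=cloud(c);z=P[...,2]
m=(z>70)&(z<85)&(P[...,1]<-230)&(P[...,1]>-305)&(P[...,0]>380)&(P[...,0]<520)
print(cv2.boxPoints(cv2.minAreaRect(P[m][:,:2].astype(np.float32))))
E
```

```text
t 10.28 tcp [ 459.2 -344.6   54.6] grasp [ 459.2 -351.7   72.3] z [-0.001  0.374 -0.927] x [1.    0.015 0.005] q [ 1.01  0.6  -0.37  1.53 -0.09  1.29  0.72] F [ 1.   0.4 -0.7] M [-0.4  -0.15 -0.13] op 0.25
[[ 411.61618 -233.32413]
 [ 412.25974 -304.85788]
 [ 504.73038 -304.02597]
 [ 504.08682 -232.49222]]
```

View pics/w8.png

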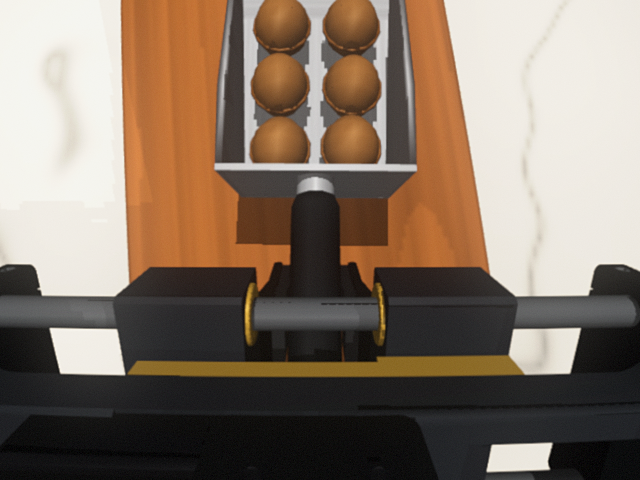

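Request:
step_arm --motion "0 0 0.01 0 0 0 1; 0 0 0.03 0 0 0 1; 0 0 0.06 0.01 0 0 1; 0 0 0.1 0.025 0 0 1; 0 0 0.15 0.04 0 0 1"

```text
time_s: 11.0
tool_pos: [458.9, -344.5, 176.5]
ee_rot: [0.968, 0.008, 0.001, -0.252]
force: [0.6, -0.4, -2.1]
opening: 0.248
```

```bash
python3 - <<'E'
from h import *
o=st()
shot("wrist","w9");shot("side","s9",(120,60,360,240),3)
E
```

```text
t 11.0 tcp [ 458.9 -344.5  176.5] grasp [ 458.9 -353.8  193.1] z [-0.001  0.488 -0.873] x [1.    0.014 0.006] q [ 1.05  0.56 -0.39  1.36 -0.18  1.59  0.72] F [ 0.6 -0.4 -2.1] M [-0.98 -0.14 -0.04] op 0.248
```

View pics/s9.png

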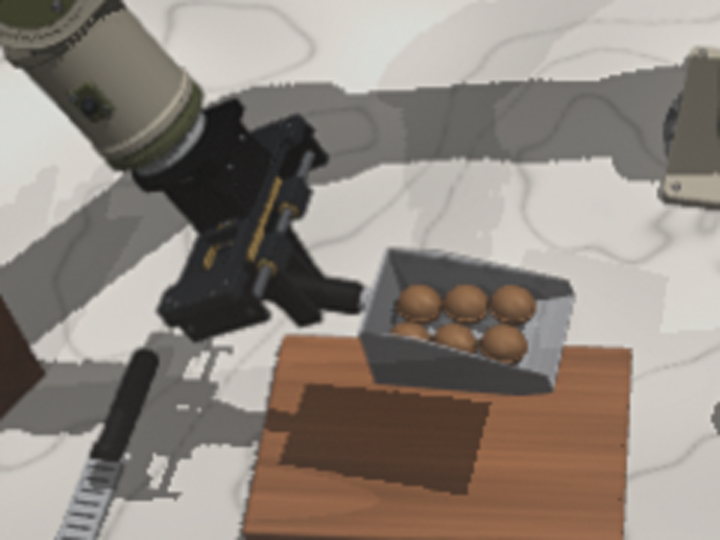

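View pics/w9.png

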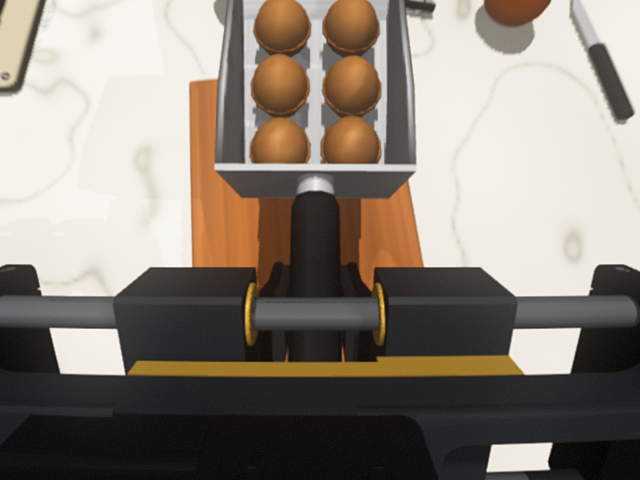

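```bash
cat >> h.py <<'E'
R0=Rn.from_quat([.982,.008,.001,-.19])
Sx=np.array([-.005,1,0]);Sx/=np.linalg.norm(Sx)
def fr(f): # scoop frame level with x=f
    f=f/np.linalg.norm(f); z=np.array([0,0,1.]); return Rn.from_matrix(np.stack([f,np.cross(z,f),z],1))
REL=fr(Sx).inv()*R0
def pour(front,zl,pitch,f=D,lat=0,lip=None):
    """lip at `front` mm before hinge, height zl, nose-down pitch deg -> grasp point, tool R"""
    Rs=fr(f)*Rn.from_euler('y',np.radians(pitch))
    if lip is None: lip=np.array([HINGE[0],HINGE[1],0])-front*D+lat*L+[0,0,zl]
    return lip+Rs.apply([-190,0,44]),Rs*REL
E
python3 - <<'E'
from h import *
c=dict(np.load("/tmp/top0.npz")); print("lip ray",ray(c,337.5,302.5,28))
o=st()
for a in [(150,250,-8),(100,215,0),(65,175,15),(65,163,30),(65,163,40),(65,163,50),(65,163,60)]:
    G,R=pour(*a); print(a,np.round(G,1),delta(G,R,o))
E
```

```text
lip ray [ 458.65020104 -150.50432777   28.        ]
t 11.1 tcp [ 460.2 -346.6  179.4] grasp [ 460.2 -355.8  196. ] z [ 0.004  0.484 -0.875] x [1.    0.013 0.011] q [ 1.05  0.56 -0.39  1.35 -0.19  1.59  0.72] F [ 0.1 -0.  -1.4] M [-1.2  -0.11 -0.05] op 0.248
(150, 250, -8) [ 638.5 -117.4  267.1] [ 0.2237  0.2983  0.0891  0.0053  0.0014 -0.0236]
(100, 215, 0) [642.4 -63.3 259. ] [ 0.2283  0.363   0.0775 -0.0391  0.0029 -0.0236]
(65, 175, 15) [646.1 -10.5 266.7] [ 0.2326  0.4229  0.0856 -0.1224  0.0057 -0.0236]
(65, 163, 30) [648.2  19.  296.1] [ 0.2348  0.4536  0.1224 -0.2057  0.0085 -0.0232]
(65, 163, 40) [650.   44.2 318.8] [ 0.2367  0.4811  0.1518 -0.2612  0.0104 -0.0229]
(65, 163, 50) [652.1  73.  336.8] [ 0.239   0.5133  0.1759 -0.3168  0.0122 -0.0224]
(65, 163, 60) [654.3 104.4 349.5] [ 0.2416  0.5492  0.194  -0.3723  0.0141 -0.0217]
```

```bash
python3 - <<'E'
from h import *
for n in("top","side"):
    c=dict(np.load(f"/tmp/{n}0.npz"));P=cloud(c);hsv=cv2.cvtColor(c["pixels"],cv2.COLOR_RGB2HSV)
    m=(hsv[...,1]<70)&(P[...,2]>21)&(P[...,2]<50)&(P[...,0]>410)&(P[...,0]<505)&(P[...,1]>-200)&(P[...,1]<-120)
    q=P[m];print(n,len(q),q[:,1].max(),np.round(q[np.argsort(-q[:,1])[:15:3]],1).tolist(), q[:,0].min(),q[:,0].max())
c=optics.camera("wrist");P=cloud(c);hsv=cv2.cvtColor(c["pixels"],cv2.COLOR_RGB2HSV)
E
```

```text
top 565 -149.66227636642014 [[477.7, -149.7, 30.2], [482.6, -149.9, 26.3], [493.7, -150.0, 30.4], [491.7, -150.1, 26.8], [410.3, -150.5, 31.9]] 410.29056815856677 504.9940051578576
side 338 -148.3647224413204 [[442.8, -148.4, 29.2], [471.2, -148.5, 28.2], [498.3, -148.7, 26.2], [424.4, -149.0, 30.8], [423.5, -149.2, 25.4]] 410.0743889543613 504.83927058503923
```

```bash
sed -i 's/\[-190,0,44\]/[-199,0,44]/' h.py; python3 - <<'E'
from h import *
o=st()
for a in [(160,255,-8)]:
    G,R=pour(*a); print(a,np.round(G,1),delta(G,R,o))
E
```

```text
t 11.15 tcp [ 459.8 -345.9  177.1] grasp [ 459.8 -355.1  193.7] z [ 0.002  0.484 -0.875] x [1.    0.013 0.009] q [ 1.05  0.56 -0.39  1.36 -0.18  1.58  0.72] F [-0.1  0.6 -2.9] M [-1.07 -0.13 -0.02] op 0.249
(160, 255, -8) [ 637.2 -136.3  270.9] [ 0.2225  0.2739  0.0967  0.0052  0.0008 -0.0237]
```

Request:
step_arm --motion "0.01 0.012 0.03 0 0 -0.001 1; 0.03 0.037 0.06 0.001 0 -0.004 1; 0.055 0.068 0.08 0.002 0 -0.007 1; 0.08 0.1 0.097 0.003 0 -0.01 1; 0.11 0.135 0.097 0.004 0 -0.013 1"

```text
time_s: 11.78
tool_pos: [548.4, -234.6, 254.6]
ee_rot: [0.966, -0.012, 0.007, -0.257]
force: [-0.0, 0.3, -2.4]
opening: 0.254
```

Request:
step_arm --motion "0.03 0.037 0 0 0 -0.003 1; 0.06 0.074 0 0 0 -0.006 1; 0.085 0.105 0 0.001 0 -0.009 1; 0.102 0.128 0 0.001 0.001 -0.011 1; 0.1125 0.139 0 0.001 0.001 -0.011 1"

```text
time_s: 12.4
tool_pos: [637.5, -122.5, 253.2]
ee_rot: [0.965, -0.028, 0.009, -0.259]
force: [0.3, 0.5, -1.6]
opening: 0.255
```

```bash
python3 - <<'E'
from h import *
shot("side","s10");shot("wrist","w10");c=shot("top","t10")
o=st()
for a in [(160,255,-8),(110,225,0),(70,190,12),(65,170,20),(65,165,30),(65,163,40),(65,163,50),(65,163,60)]:
    G,R=pour(*a); print(a,np.round(G,1),delta(G,R,o))
E
```

```text
t 12.55 tcp [ 637.  -124.9  252.5] grasp [ 636.4 -134.4  268.9] z [ 0.033  0.5   -0.866] x [ 0.998 -0.06   0.003] q [ 0.7   0.54 -0.49  1.25 -0.27  1.51  0.23] F [-0.9 -0.5 -2.5] M [-1.03 -0.05  0.02] op 0.251
(160, 255, -8) [ 637.2 -136.3  270.9] [ 0.001  -0.0024  0.0024 -0.0008 -0.001  -0.0004]
(110, 225, 0) [641.  -82.2 269. ] [ 0.0057  0.0622 -0.0014 -0.0452  0.0021 -0.0003]
(70, 190, 12) [644.8 -28.9 274.4] [ 0.0101  0.1242  0.004  -0.1117  0.0068 -0.0002]
(65, 170, 20) [646.2 -10.4 279.4] [ 1.15e-02  1.44e-01  9.90e-03 -1.56e-01  1.00e-02 -1.00e-04]
(65, 165, 30) [647.7  11.2 302.6] [ 0.0131  0.1668  0.0391 -0.2114  0.0139 -0.    ]
(65, 163, 40) [649.6  37.3 324.6] [ 1.510e-02  1.955e-01  6.760e-02 -2.668e-01  1.780e-02  1.000e-04]
(65, 163, 50) [651.7  67.2 343.7] [ 1.750e-02  2.290e-01  9.310e-02 -3.223e-01  2.180e-02  2.000e-04]
(65, 163, 60) [654.   99.9 357.3] [ 2.020e-02  2.665e-01  1.124e-01 -3.777e-01  2.570e-02  3.000e-04]
```

View pics/s10.png

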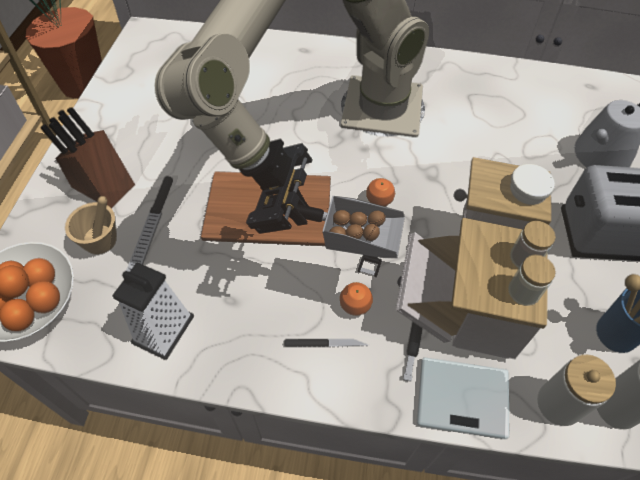

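View pics/w10.png

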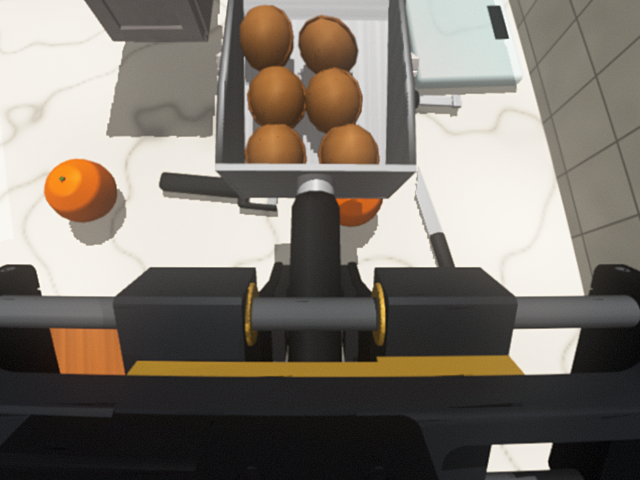

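View pics/t10.png

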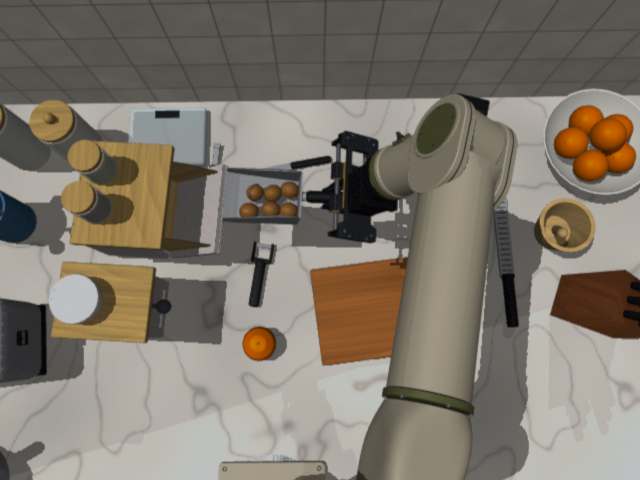

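```bash
python3 - <<'E'
from h import *
c=optics.camera("top");P=cloud(c)
m=(P[...,2]>235)&(P[...,2]<330)&(P[...,0]>590)&(P[...,0]<720)&(P[...,1]>-60)&(P[...,1]<130)
q=P[m];i=np.argsort(-q[:,1])[:60];print(len(q),np.round(np.median(q[i],0),1),q[:,1].max(),q[i][:,0].min(),q[i][:,0].max())
# panel
m=(P[...,2]>120)&(P[...,2]<160)&(P[...,0]>570)&(P[...,0]<760)&(P[...,1]>80)&(P[...,1]<140)
q=P[m];j=np.argsort(-q[:,2])[:30];print("panel top",len(q),np.round(np.median(q[j],0),1))
G,R=pour(160,255,-8);print("lip expected",HINGE-160*D)
E
```

```text
3479 [623.6  70.9 252.6] 74.20752806622508 598.2568478589382 678.3444395781969
panel top 1491 [735.2 130.5 150.4]
lip expected [651.624  66.4    34.   ]
```

Request:
step_arm --motion "0.003 0.03 0 -0.022 0.001 0 1; 0.0057 0.062 -0.0014 -0.045 0.002 0 1; 0.008 0.095 0.001 -0.078 0.0045 0 1; 0.01 0.124 0.004 -0.112 0.007 0 1; 0.0115 0.142 0.01 -0.145 0.009 0 1"

```text
time_s: 13.22
tool_pos: [645.9, -11.8, 260.9]
ee_rot: [0.999, -0.03, 0.002, -0.032]
force: [0.2, -0.8, -2.6]
opening: 0.251
```

```bash
python3 - <<'E'
from h import *
shot("side","s11",(300,120,580,360),2.5);shot("wrist","w11")
o=st()
for a in [(65,170,20),(65,165,30),(65,163,40),(65,163,50),(65,163,60)]:
    G,R=pour(*a); print(a,np.round(G,1),delta(G,R,o))
E
```

```text
t 13.32 tcp [646.1  -6.7 261.8] grasp [646.   -8.  280.8] z [ 0.008  0.068 -0.998] x [ 0.999 -0.053  0.004] q [ 0.32  0.4  -0.47  1.33  0.11  1.44 -0.19] F [ 0.1 -0.2 -1.9] M [-0.31 -0.01  0.03] op 0.253
(65, 170, 20) [646.2 -10.4 279.4] [ 0.0001 -0.0038 -0.0018 -0.011   0.0016 -0.002 ]
(65, 165, 30) [647.7  11.2 302.6] [ 0.0017  0.019   0.0275 -0.0664  0.0054 -0.0021]
(65, 163, 40) [649.6  37.3 324.6] [ 0.0038  0.0477  0.0559 -0.1218  0.0091 -0.0021]
(65, 163, 50) [651.7  67.2 343.7] [ 0.0061  0.0812  0.0814 -0.1773  0.0129 -0.0022]
(65, 163, 60) [654.   99.9 357.3] [ 0.0088  0.1187  0.1007 -0.2327  0.0167 -0.0022]
```

View pics/s11.png

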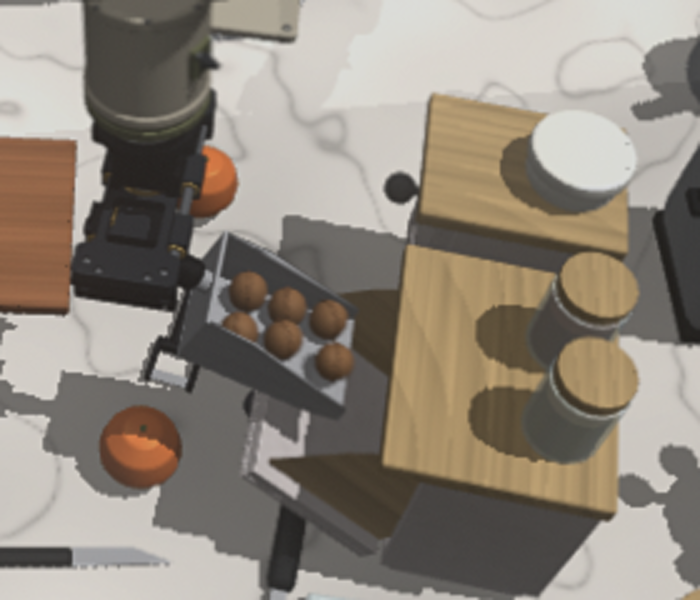

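View pics/w11.png

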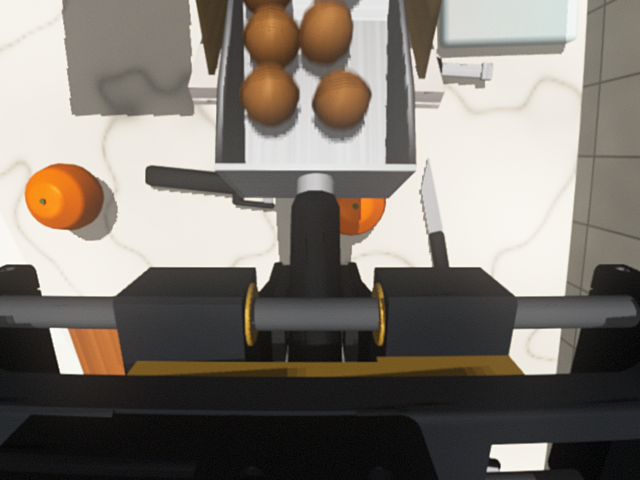

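Request:
step_arm --motion "0.001 0.007 0.01 -0.036 0.003 -0.001 1; 0.0017 0.019 0.0255 -0.066 0.005 -0.002 1; 0.003 0.034 0.042 -0.095 0.007 -0.002 1; 0.004 0.048 0.056 -0.122 0.009 -0.002 1; 0.005 0.065 0.07 -0.15 0.011 -0.002 1"

```text
time_s: 13.95
tool_pos: [650.3, 38.5, 316.9]
ee_rot: [0.979, -0.034, -0.008, 0.202]
force: [-0.6, 0.2, -1.5]
opening: 0.25
```

Request:
step_arm --motion "0.001 0.017 0.011 -0.028 0.002 0 1; 0.002 0.035 0.022 -0.055 0.004 0 1; 0.003 0.054 0.031 -0.083 0.006 0 1; 0.003 0.054 0.031 -0.083 0.006 0 1; 0.003 0.054 0.031 -0.083 0.006 0 1"

```text
time_s: 14.58
tool_pos: [652.9, 81.7, 341.0]
ee_rot: [0.945, -0.032, -0.013, 0.326]
force: [-0.1, -0.4, -1.7]
opening: 0.248
```

```bash
python3 - <<'E'
from h import *
shot("side","s12",(300,120,580,360),2.5);shot("wrist","w12");shot("top","t12",(60,120,340,330),2.8)
o=st()
for a in [(65,163,60),(65,168,70),(65,170,80)]:
    G,R=pour(*a); print(a,np.round(G,1),delta(G,R,o))
E
```

```text
t 14.72 tcp [652.9  81.5 341.6] grasp [653.7  93.2 356.6] z [-0.045 -0.616 -0.787] x [ 0.998 -0.07  -0.003] q [-0.27  0.59 -0.37  1.02  0.76  1.95 -0.55] F [ 0.1  0.4 -1.1] M [ 0.86 -0.13  0.03] op 0.255
(65, 163, 60) [654.   99.9 357.3] [0.0004 0.0084 0.001  0.0002 0.0012 0.0026]
(65, 168, 70) [656.5 134.5 370. ] [ 0.0033  0.0486  0.0197 -0.0552  0.0054  0.0025]
(65, 170, 80) [659.  169.9 373.6] [ 0.0063  0.0904  0.0274 -0.1106  0.0095  0.0024]
```

View pics/s12.png

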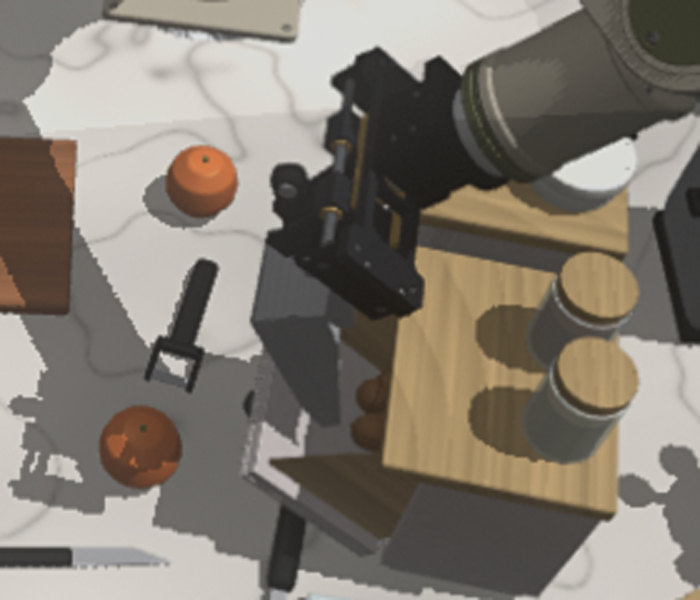

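View pics/w12.png

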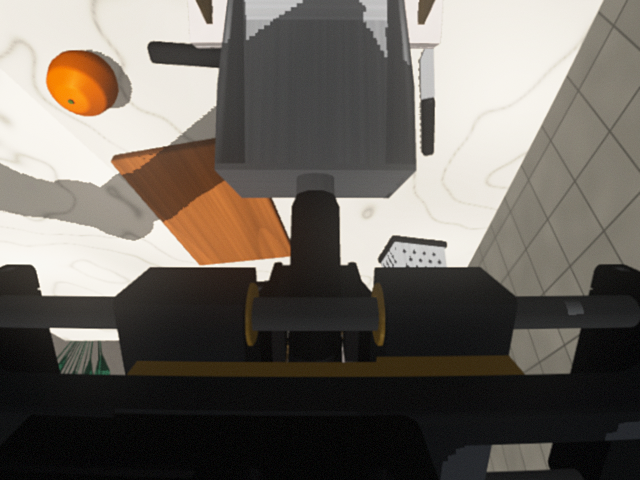

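View pics/t12.png

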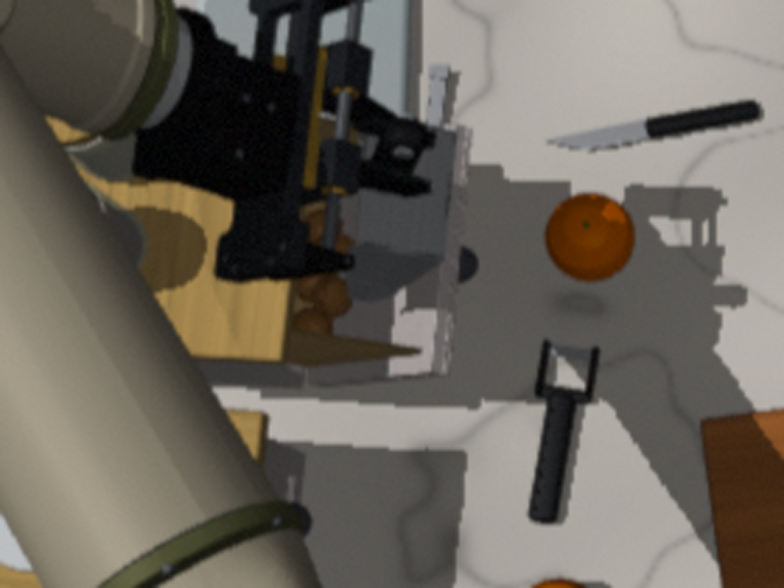

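```bash
python3 - <<'E'
from h import *
o=st()
for a in [(65,165,50),(67,167,40),(70,172,30),(75,185,18),(110,225,5),(160,255,0)]:
    G,R=pour(*a); print(a,np.round(G,1),delta(G,R,o))
E
```

```text
t 14.72 tcp [652.9  81.5 341.6] grasp [653.7  93.2 356.6] z [-0.045 -0.616 -0.787] x [ 0.998 -0.07  -0.003] q [-0.27  0.59 -0.37  1.02  0.76  1.95 -0.55] F [ 0.1  0.4 -1.1] M [ 0.86 -0.13  0.03] op 0.255
(65, 165, 50) [651.7  67.2 345.7] [-0.0023 -0.0291 -0.0158  0.0556 -0.003   0.0027]
(67, 167, 40) [649.4  35.3 328.6] [-0.0048 -0.0651 -0.0388  0.111  -0.0072  0.0028]
(70, 172, 30) [647.3   6.2 309.6] [-0.0071 -0.0975 -0.0635  0.1664 -0.0114  0.0029]
(75, 185, 18) [645.2 -24.  288.3] [-0.0095 -0.1303 -0.0903  0.2328 -0.0164  0.003 ]
(110, 225, 5) [641.4 -77.6 286.2] [-0.0139 -0.1921 -0.092   0.3049 -0.0219  0.003 ]
(160, 255, 0) [ 637.5 -132.1  299. ] [-0.0186 -0.2582 -0.0753  0.3326 -0.024   0.003 ]
```

Request:
step_arm --motion "-0.0023 -0.029 -0.0158 0.0556 -0.003 0.001 1; -0.005 -0.065 -0.038 0.11 -0.007 0.002 1; -0.007 -0.0975 -0.063 0.166 -0.011 0.003 1; -0.0095 -0.13 -0.086 0.22 -0.016 0.003 1; -0.012 -0.16 -0.09 0.265 -0.019 0.003 1"

```text
time_s: 15.35
tool_pos: [642.4, -48.0, 269.1]
ee_rot: [0.996, -0.031, 0.006, -0.086]
force: [-0.1, -0.2, -1.9]
opening: 0.245
```

Request:
step_arm --motion "-0.002 -0.035 0 0.04 -0.002 0 1; -0.006 -0.098 0.015 0.068 -0.005 0 1; -0.006 -0.098 0.015 0.068 -0.005 0 1"

```text
time_s: 15.72
tool_pos: [637.2, -133.1, 280.3]
ee_rot: [0.981, -0.035, 0.01, -0.189]
force: [0.0, -0.0, -2.5]
opening: 0.247
```

```bash
python3 - <<'E'
from h import *
shot("side","s13");shot("wrist","w13");c=shot("top","t13",(60,120,340,330),2.8)
o=st()
E
```

```text
t 15.88 tcp [ 638.2 -123.   281.4] grasp [ 637.6 -130.1  299. ] z [ 0.03   0.372 -0.928] x [ 0.998 -0.06   0.008] q [ 0.64  0.48 -0.48  1.23 -0.16  1.53  0.15] F [ 0.6  1.  -1.2] M [-0.58 -0.09  0.01] op 0.251
```

View pics/s13.png

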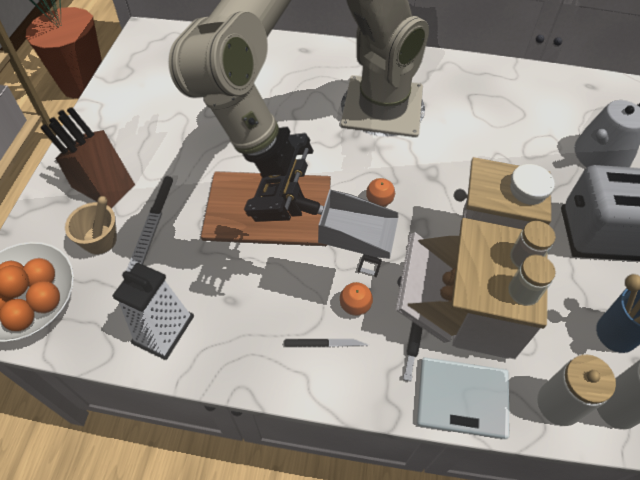

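View pics/w13.png

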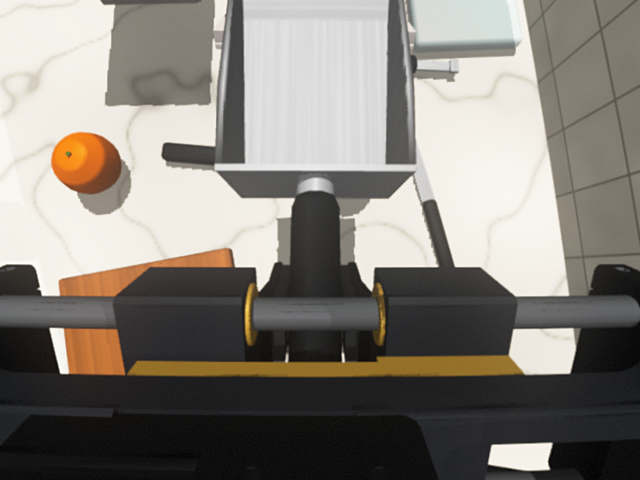

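View pics/t13.png

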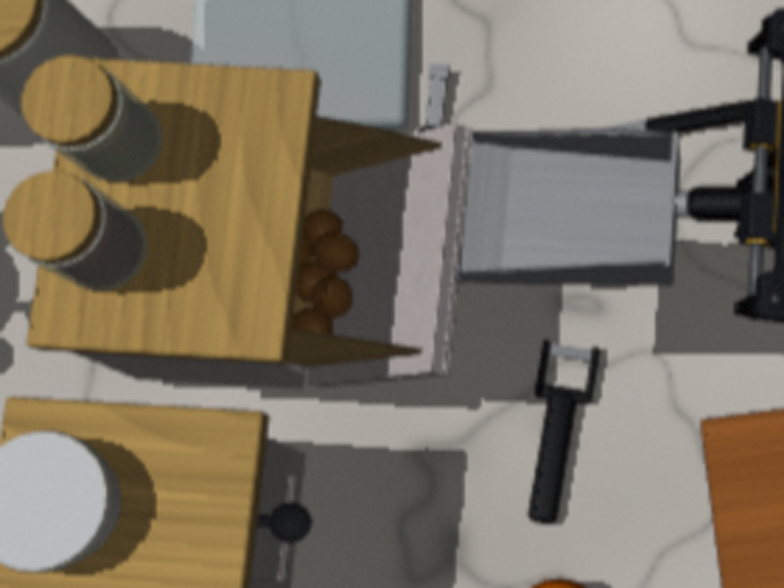

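```bash
python3 - <<'E'
from h import *
o=st()
z0=R0.as_matrix()[:,2];G=np.array([459.2,-344.6,54.6])-19*z0
for b in (150,60,10,1): print(b,delta(G+[0,0,b],R0,o))
E
```

```text
t 15.88 tcp [ 638.2 -123.   281.4] grasp [ 637.6 -130.1  299. ] z [ 0.03   0.372 -0.928] x [ 0.998 -0.06   0.008] q [ 0.64  0.48 -0.48  1.23 -0.16  1.53  0.15] F [ 0.6  1.  -1.2] M [-0.58 -0.09  0.01] op 0.251
150 [-2.237e-01 -2.770e-01 -9.600e-02 -1.000e-04  1.100e-03  2.390e-02]
60 [-2.237e-01 -2.770e-01 -2.085e-01 -1.000e-04  1.100e-03  2.390e-02]
10 [-2.237e-01 -2.770e-01 -2.710e-01 -1.000e-04  1.100e-03  2.390e-02]
1 [-2.237e-01 -2.770e-01 -2.823e-01 -1.000e-04  1.100e-03  2.390e-02]
```

Request:
step_arm --motion "-0.04 -0.05 0 0 0 0.005 1; -0.08 -0.1 -0.01 0 0 0.01 1; -0.13 -0.16 -0.04 0 0 0.015 1; -0.18 -0.22 -0.07 0 0 0.02 1; -0.2237 -0.277 -0.096 0 0.001 0.024 1"

```text
time_s: 16.5
tool_pos: [463.2, -338.7, 206.8]
ee_rot: [0.982, 0.01, 0.001, -0.19]
force: [1.4, 0.5, -0.3]
opening: 0.246
```

Request:
step_arm --motion "0 0 -0.03 0 0 0 1; 0 0 -0.08 0 0 0 1; 0 0 -0.112 0 0 0 1; 0 0 -0.112 0 0 0 1; 0 0 -0.112 0 0 0 1"

```text
time_s: 17.12
tool_pos: [464.8, -338.6, 118.8]
ee_rot: [0.982, 0.009, 0.001, -0.19]
force: [0.8, -0.2, -0.8]
opening: 0.251
```

```bash
python3 - <<'E'
from h import *
shot("side","s14",(160,100,400,280),3);shot("wrist","w14")
o=st()
z0=R0.as_matrix()[:,2];G=np.array([459.2,-344.6,54.6])-19*z0
for b in (10,1,0): print(b,delta(G+[0,0,b],R0,o))
E
```

```text
t 17.23 tcp [ 464.6 -339.2  118.8] grasp [ 464.6 -346.2  136.5] z [-0.     0.372 -0.928] x [1.    0.017 0.007] q [ 1.    0.53 -0.38  1.49 -0.11  1.39  0.7 ] F [ 0.1 -0.1 -1. ] M [-0.7  -0.04 -0.01] op 0.252
10 [-0.0067 -0.0068 -0.0678  0.0004  0.0005 -0.0005]
1 [-0.0067 -0.0068 -0.0791  0.0004  0.0005 -0.0005]
0 [-0.0067 -0.0068 -0.0803  0.0004  0.0005 -0.0005]
```

View pics/s14.png

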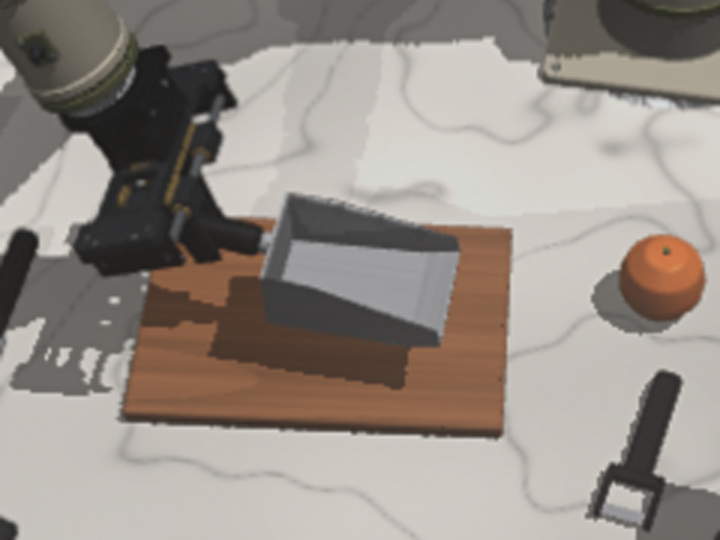

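Request:
step_arm --motion "-0.0067 -0.0068 -0.04 0 0 0 1; -0.0067 -0.0068 -0.065 0 0 0 1; -0.0067 -0.0068 -0.074 0 0 0 1; -0.0067 -0.0068 -0.079 0 0 0 1; -0.0067 -0.0068 -0.079 0 0 0 1"

```text
time_s: 17.85
tool_pos: [458.9, -344.4, 54.8]
ee_rot: [0.982, 0.009, 0.001, -0.19]
force: [0.5, 0.7, -0.8]
opening: 0.252
```

```bash
python3 - <<'E'
from h import *
o=st()
z0=R0.as_matrix()[:,2];G=np.array([459.2,-344.6,54.6])-19*z0
print(delta(G,R0,o))
E
```

```text
t 17.85 tcp [ 458.9 -344.4   54.8] grasp [ 458.9 -351.5   72.4] z [-0.001  0.373 -0.928] x [1.    0.017 0.006] q [ 1.01  0.6  -0.37  1.53 -0.09  1.29  0.73] F [ 0.5  0.7 -0.8] M [-0.32  0.02  0.04] op 0.252
[ 0.0004 -0.0003 -0.0003 -0.0002  0.0002 -0.0004]
```

Request:
step_arm --motion "0 0 -0.001 0 0 0 1; 0 0 -0.001 0 0 0 -1; 0 0 -0.001 0 0 0 -1; 0 0 -0.001 0 0 0 -1; 0 0 -0.001 0 0 0 -1"

```text
time_s: 18.48
tool_pos: [458.3, -344.5, 53.2]
ee_rot: [0.982, 0.008, 0.001, -0.19]
force: [-0.7, -0.4, -0.2]
opening: 0.617
```

Request:
step_arm --motion "0 -0.007 0.019 0 0 0 -1; 0 -0.03 0.07 0 0 0 -1; 0 -0.05 0.13 0 0 0 -1; 0 -0.06 0.2 0 0 0 -1; 0 -0.06 0.24 0 0 0 -1"

```text
time_s: 19.1
tool_pos: [458.5, -394.0, 249.4]
ee_rot: [0.982, 0.008, 0.002, -0.189]
force: [0.3, -0.1, -0.7]
opening: 0.995
```

```bash
python3 - <<'E'
from h import *
shot("side","s15",(160,100,400,280),3);c=shot("top","t15")
o=st()
P=cloud(c);hsv=cv2.cvtColor(c["pixels"],cv2.COLOR_RGB2HSV)
m=(hsv[...,1]<70)&(P[...,2]>19)&(P[...,2]<24)&(P[...,0]>415)&(P[...,0]<500)&(P[...,1]>-290)&(P[...,1]<-175)
print("floor",m.sum(), np.median(P[m],0))
q=P[m]
if len(q)>20:print(np.linalg.lstsq(np.c_[q[:,:2],np.ones(len(q))],q[:,2],rcond=None)[0])
a,b=.87,28
k=HINGE+D*(-40*np.cos(a)-125*np.sin(a))+[0,0,125*np.cos(a)-40*np.sin(a)];R=lean(28)
for b in(130,80,0):print(b,k,delta(k-b*R.as_matrix()[:,2],R,o))
E
```

```text
t 19.2 tcp [ 459.5 -393.8  250.6] grasp [ 459.4 -400.8  268.2] z [ 0.003  0.369 -0.93 ] x [1.    0.016 0.01 ] q [ 1.02  0.51 -0.36  1.22 -0.12  1.67  0.7 ] F [ 0.4 -0.7 -0.2] M [-0.42 -0.11 -0.04] op 0.995
floor 1322 [ 457.32637379 -232.58818448   21.6073718 ]
[-7.99278065e-04 -4.05053878e-05  2.19464369e+01]
130 [654.37313987 104.96915643  84.03016092] [ 0.2349  0.5012 -0.143   0.2244 -0.0031 -0.0254]
80 [654.37313987 104.96915643  84.03016092] [ 0.2388  0.5563 -0.1724  0.2244 -0.0031 -0.0254]
0 [654.37313987 104.96915643  84.03016092] [ 0.2451  0.6444 -0.2193  0.2244 -0.0031 -0.0254]
```

View pics/s15.png

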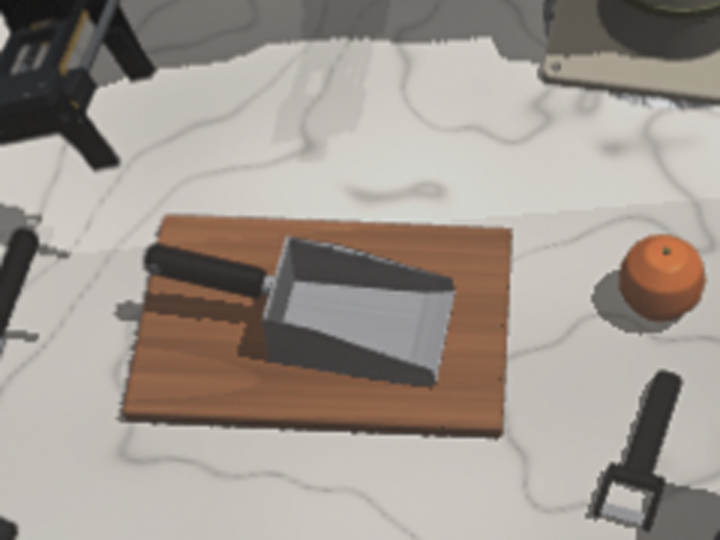

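View pics/t15.png

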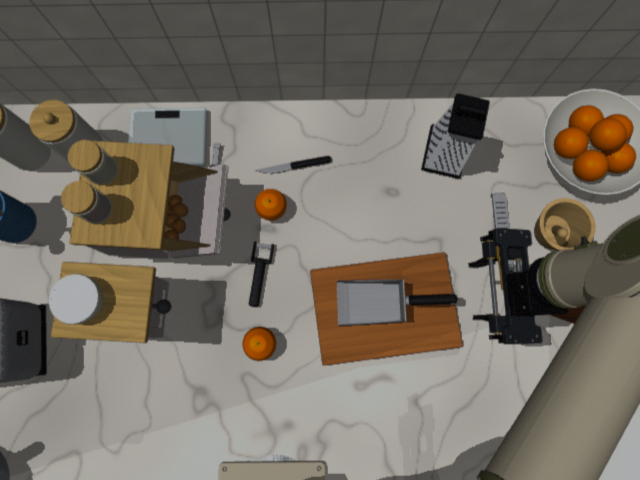

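Request:
step_arm --motion "0.02 0.04 0.02 0.01 0 -0.002 -1; 0.05 0.1 0.04 0.04 0 -0.005 -1; 0.08 0.17 0.04 0.08 -0.001 -0.01 -1; 0.11 0.24 0.04 0.12 -0.002 -0.015 -1; 0.145 0.31 0.03 0.16 -0.003 -0.02 -1"

```text
time_s: 19.82
tool_pos: [574.8, -144.0, 270.1]
ee_rot: [0.903, -0.022, 0.014, -0.43]
force: [0.3, 0.1, -1.3]
opening: 0.998
```

Request:
step_arm --motion "0.03 0.065 -0.02 0.03 0 -0.003 -1; 0.06 0.13 -0.06 0.064 0 -0.005 -1; 0.08 0.17 -0.11 0.064 0 -0.005 -1; 0.09 0.19 -0.173 0.064 0 -0.005 -1; 0.09 0.19 -0.173 0.064 0 -0.005 -1"

```text
time_s: 20.45
tool_pos: [644.0, 8.8, 127.8]
ee_rot: [0.855, -0.03, 0.011, -0.518]
force: [-1.0, -0.9, 0.8]
opening: 1.003
```

```bash
python3 - <<'E'
from h import *
c=shot("wrist","w16");shot("side","s16")
o=st()
a=.87
k=HINGE+D*(-40*np.cos(a)-125*np.sin(a))+[0,0,125*np.cos(a)-40*np.sin(a)];R=lean(28)
for b in(130,60,0):print(b,delta(k-b*R.as_matrix()[:,2],R,o))
E
```

```text
t 20.55 tcp [646.3   6.  132.2] grasp [645.3 -10.8 141. ] z [ 0.057  0.883 -0.466] x [ 0.998 -0.067 -0.006] q [ 0.77  0.82 -0.57  1.45 -0.65  1.35  0.51] F [-0.2 -0.4  0.8] M [-0.94 -0.05 -0.02] op 0.997
130 [ 0.0013  0.0015  0.005  -0.0015 -0.0017 -0.0013]
60 [ 0.0068  0.0786 -0.0361 -0.0015 -0.0017 -0.0013]
0 [ 0.0115  0.1447 -0.0713 -0.0015 -0.0017 -0.0013]
```

View pics/w16.png

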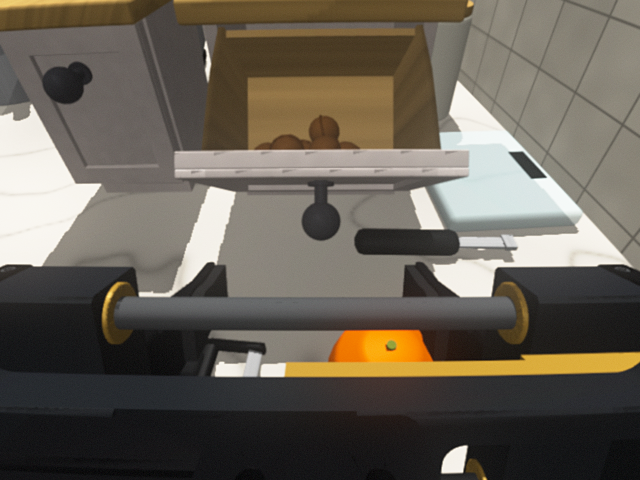

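View pics/s16.png

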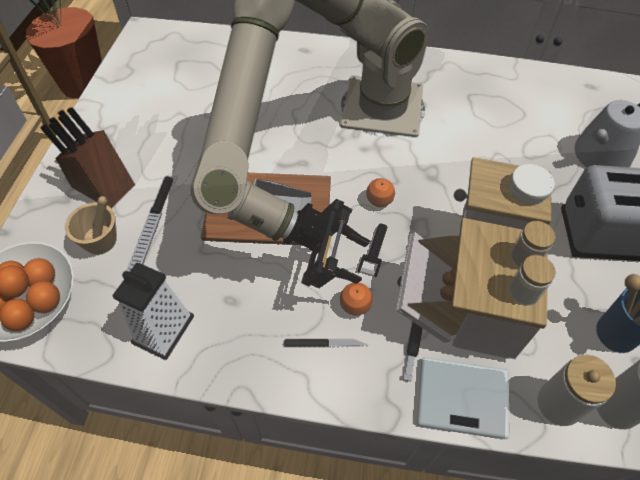

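Request:
step_arm --motion "0.004 0.04 -0.015 -0.0015 -0.0017 -0.001 -1; 0.007 0.0786 -0.036 -0.0015 -0.0017 -0.001 -1; 0.009 0.112 -0.054 -0.0015 -0.0017 -0.001 -1; 0.0115 0.1447 -0.0713 -0.0015 -0.0017 -0.001 -1; 0.0115 0.1447 -0.0713 -0.0015 -0.0017 -0.001 -1"

```text
time_s: 21.18
tool_pos: [655.5, 123.6, 75.9]
ee_rot: [0.857, -0.029, 0.018, -0.515]
force: [0.1, -0.5, -0.4]
opening: 1.004
```

```bash
python3 - <<'E'
from h import *
c=shot("wrist","w17")
o=st()
a=.87
k=HINGE+D*(-40*np.cos(a)-125*np.sin(a))+[0,0,125*np.cos(a)-40*np.sin(a)];R=lean(28)
for b in(0,):print(b,delta(k-b*R.as_matrix()[:,2],R,o))
E
```

```text
t 21.23 tcp [656.2 121.8  75.9] grasp [655.  105.1  84.8] z [ 0.062  0.88  -0.47 ] x [ 0.998 -0.07   0.002] q [ 0.66  0.86 -0.61  1.55 -0.7   1.11  0.53] F [-0.7 -0.3  0.4] M [-1.   -0.02 -0.01] op 1.001
0 [-0.0008 -0.0001 -0.001   0.0002  0.0006 -0.0004]
```

View pics/w17.png

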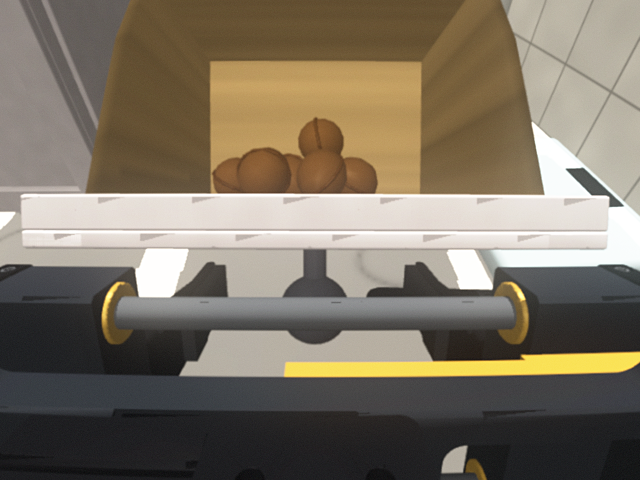

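Request:
step_arm --motion "-0.001 0 -0.001 0 0 0 1; -0.001 0 -0.001 0 0 0 1; -0.001 0 -0.001 0 0 0 1; -0.001 0 -0.001 0 0 0 1; -0.001 0 -0.001 0 0 0 1"

```text
time_s: 21.85
tool_pos: [654.4, 122.7, 73.0]
ee_rot: [0.857, -0.03, 0.018, -0.515]
force: [0.1, -0.5, -0.2]
opening: 0.516
```

Request:
step_arm --motion "0 0 0 0 0 0 1; 0 0 0 0 0 0 1; 0 0 0 0 0 0 1; 0 0 0 0 0 0 1"

```text
time_s: 22.35
tool_pos: [655.3, 122.7, 73.1]
ee_rot: [0.857, -0.03, 0.018, -0.515]
force: [3.4, 2.2, -2.1]
opening: 0.314
```

```bash
python3 - <<'E'
from h import *
o=st()
for th in [.87,.83,.78,.72,.65,.58,.51,.44,.37,.3,.23,.16,.1,.05,.0,-.02]:
    a=th
    x=-40*np.cos(a)-125*np.sin(a); z=125*np.cos(a)-40*np.sin(a)
    k=HINGE+D*x+np.array([0,0,z]); R=lean(50-22*th/.87)
    print(th,np.round(k,1),delta(k,R,o))
E
```

```text
t 22.35 tcp [655.3 122.7  73.1] grasp [654.1 106.   82.1] z [ 0.062  0.881 -0.47 ] x [ 0.998 -0.071  0.   ] q [ 0.66  0.86 -0.61  1.56 -0.7   1.11  0.54] F [ 3.4  2.2 -2.1] M [-1.26 -0.35 -0.77] op 0.314
0.87 [654.4 105.   84. ] [ 0.0004 -0.0013  0.0025  0.0002  0.0001 -0.0002]
0.83 [654.5 107.1  88.8] [ 0.0005  0.0011  0.0081 -0.0055  0.0005 -0.0002]
0.78 [654.7 109.9  94.7] [ 0.0008  0.0045  0.015  -0.0125  0.001  -0.0002]
0.72 [655.  113.8 101.6] [ 0.0011  0.009   0.0231 -0.0209  0.0016 -0.0002]
0.65 [655.4 118.8 109.3] [ 0.0015  0.0148  0.0321 -0.0307  0.0023 -0.0002]
0.58 [655.8 124.3 116.6] [ 0.002   0.0213  0.0407 -0.0405  0.003  -0.0002]
0.51 [656.2 130.3 123.6] [ 0.0025  0.0284  0.0487 -0.0503  0.0037 -0.0002]
0.44 [656.6 136.8 130.1] [ 0.003   0.036   0.0563 -0.0601  0.0044 -0.0002]
0.37 [657.1 143.7 136.1] [ 0.0036  0.0442  0.0632 -0.0699  0.0051 -0.0002]
0.3 [657.7 151.  141.6] [ 0.0042  0.0529  0.0696 -0.0797  0.0058 -0.0002]
0.23 [658.2 158.7 146.6] [ 0.0049  0.062   0.0753 -0.0895  0.0065 -0.0002]
0.16 [658.8 166.7 151. ] [ 0.0056  0.0715  0.0803 -0.0993  0.0072 -0.0002]
0.1 [659.3 173.9 154.4] [ 0.0062  0.0799  0.0841 -0.1077  0.0078 -0.0002]
0.05 [659.7 179.9 156.8] [ 0.0067  0.0871  0.0868 -0.1148  0.0083 -0.0002]
0.0 [660.2 186.1 159. ] [ 0.0072  0.0944  0.0892 -0.1218  0.0088 -0.0002]
-0.02 [660.3 188.6 159.8] [ 0.0074  0.0974  0.09   -0.1246  0.009  -0.0002]
```

Request:
step_arm --motion "0 0.0012 0.008 -0.0055 0.0005 0 1; 0.0008 0.0045 0.015 -0.0125 0.001 0 1; 0.001 0.009 0.023 -0.021 0.0016 0 1; 0.0015 0.015 0.032 -0.031 0.0023 0 1; 0.002 0.0213 0.0407 -0.0405 0.003 0 1"

```text
time_s: 22.98
tool_pos: [656.5, 141.5, 105.0]
ee_rot: [0.888, -0.031, 0.016, -0.459]
force: [12.5, 13.3, -15.1]
opening: 0.318
```

Request:
step_arm --motion "0.0005 0.007 0.008 -0.01 0.0007 0 1; 0.001 0.0147 0.0156 -0.0196 0.0014 0 1; 0.0016 0.023 0.0225 -0.0294 0.0021 0 1; 0.0022 0.0316 0.029 -0.039 0.0028 0 1; 0.0029 0.0407 0.0346 -0.049 0.0035 0 1"

```text
time_s: 23.6
tool_pos: [658.7, 172.8, 131.5]
ee_rot: [0.921, -0.033, 0.013, -0.388]
force: [11.8, 9.2, -17.7]
opening: 0.317
```

```bash
python3 - <<'E'
from h import *
c=shot("wrist","w18")
o=st()
for th in [.23,.16,.1,.05,.0,-.02]:
    a=th
    x=-40*np.cos(a)-125*np.sin(a); z=125*np.cos(a)-40*np.sin(a)
    k=HINGE+D*x+np.array([0,0,z]); R=lean(50-22*th/.87)
    print(th,np.round(k,1),delta(k,R,o))
E
```

```text
t 23.65 tcp [658.9 175.1 133.1] grasp [657.9 161.5 146.3] z [ 0.05   0.714 -0.699] x [ 0.998 -0.069  0.001] q [ 0.47  0.61 -0.56  1.57 -0.57  1.04  0.22] F [ 13.6  11.3 -16.5] M [-2.14 -1.72 -2.  ] op 0.318
0.23 [658.2 158.7 146.6] [ 0.0004 -0.0034  0.0004  0.0007  0.0002 -0.0007]
0.16 [658.8 166.7 151. ] [ 0.0011  0.0061  0.0054 -0.0091  0.0008 -0.0007]
0.1 [659.3 173.9 154.4] [ 0.0017  0.0145  0.0091 -0.0175  0.0014 -0.0007]
0.05 [659.7 179.9 156.8] [ 0.0022  0.0217  0.0119 -0.0245  0.0019 -0.0007]
0.0 [660.2 186.1 159. ] [ 0.0027  0.029   0.0142 -0.0315  0.0024 -0.0007]
-0.02 [660.3 188.6 159.8] [ 0.0029  0.032   0.0151 -0.0343  0.0026 -0.0007]
```

View pics/w18.png

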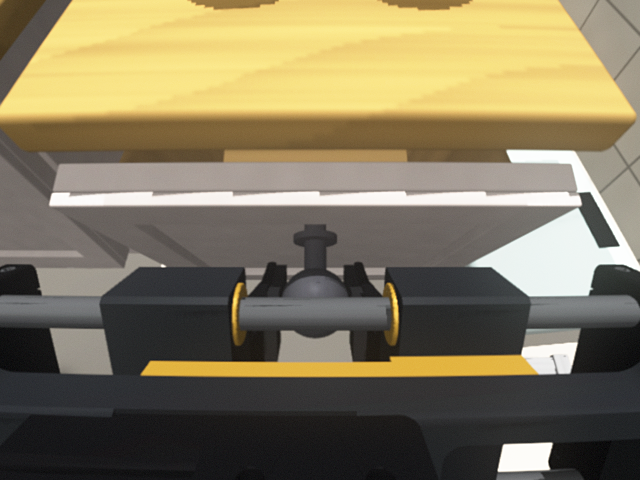

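Request:
step_arm --motion "0.001 0.006 0.005 -0.009 0.001 0 1; 0.0017 0.0145 0.009 -0.0175 0.0014 0 1; 0.0022 0.0217 0.0119 -0.0245 0.002 0 1; 0.0027 0.028 0.014 -0.0305 0.0024 0 1; 0.0028 0.0305 0.0145 -0.032 0.0025 0 1"

```text
time_s: 24.28
tool_pos: [660.4, 196.8, 142.4]
ee_rot: [0.939, -0.034, 0.011, -0.341]
force: [9.8, 3.5, -16.9]
opening: 0.32
```

Request:
step_arm --motion "0 0.001 0 0 0 0 1; 0 0.001 0 0 0 0 1"

```text
time_s: 24.52
tool_pos: [660.4, 197.2, 142.5]
ee_rot: [0.939, -0.034, 0.011, -0.342]
force: [10.6, 4.9, -17.5]
opening: 0.318
```

```bash
python3 - <<'E'
from h import *
c=shot("wrist","w19");st()
E
```

```text
t 24.57 tcp [660.4 197.1 142.4] grasp [659.6 184.9 157. ] z [ 0.043  0.641 -0.766] x [ 0.997 -0.071 -0.003] q [ 0.37  0.57 -0.53  1.55 -0.49  1.03  0.09] F [ 10.    5.6 -15.9] M [-2.19 -1.34 -1.19] op 0.316
```

View pics/w19.png

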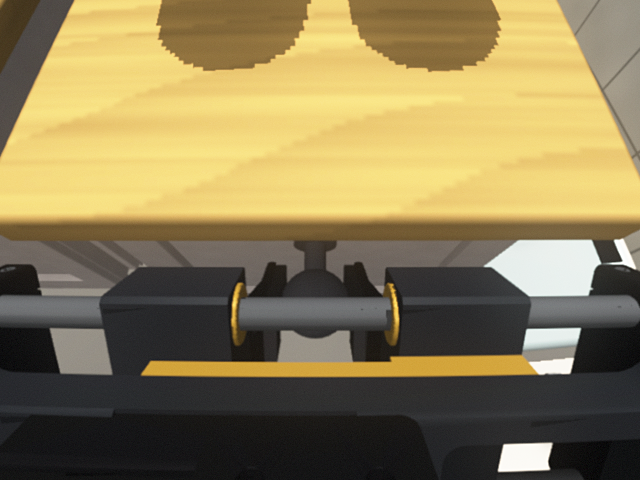

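Request:
step_arm --motion "0 0.002 -0.002 0 0 0 1; 0 0.004 -0.003 0 0 0 1; 0 0.004 -0.003 0 0 0 1"

```text
time_s: 24.95
tool_pos: [660.7, 198.3, 142.3]
ee_rot: [0.939, -0.034, 0.011, -0.341]
force: [-5.3, -9.4, 3.7]
opening: 0.316
```

```bash
python3 - <<'E'
from h import *
st()
E
```

```text
t 24.95 tcp [660.7 198.3 142.3] grasp [659.9 186.2 156.9] z [ 0.044  0.64  -0.767] x [ 0.997 -0.071 -0.003] q [ 0.37  0.57 -0.53  1.55 -0.49  1.03  0.09] F [-5.3 -9.4  3.7] M [-1.74  0.72  0.62] op 0.316
```

Request:
step_arm --motion "0 0 0 0 0 0 -1; 0 0 0 0 0 0 -1; 0 0 0 0 0 0 -1; 0 0 0 0 0 0 -1; 0 0 0 0 0 0 -1"

```text
time_s: 25.58
tool_pos: [660.5, 200.9, 142.5]
ee_rot: [0.939, -0.033, 0.011, -0.342]
force: [-0.9, -0.6, -0.3]
opening: 0.797
```

Request:
step_arm --motion "-0.001 -0.02 0.024 0 0 0 -1; -0.004 -0.06 0.072 0 0 0 -1; -0.007 -0.1 0.12 0 0 0 -1; -0.01 -0.15 0.17 0 0 0 -1; -0.02 -0.2 0.19 0 0 0 -1"

```text
time_s: 26.2
tool_pos: [645.1, 39.8, 297.3]
ee_rot: [0.939, -0.032, 0.013, -0.342]
force: [0.6, -0.8, -0.7]
opening: 1.002
```

Request:
step_arm --motion "-0.02 -0.07 0 -0.02 0 0 -1; -0.05 -0.14 0 -0.04 0 0 -1; -0.08 -0.21 0 -0.04 0 0 -1; -0.08 -0.21 0 -0.04 0 0 -1"

```text
time_s: 26.7
tool_pos: [579.3, -133.4, 293.8]
ee_rot: [0.959, -0.037, 0.014, -0.281]
force: [0.6, 0.1, 1.0]
opening: 1.003
```

```bash
python3 - <<'E'
from h import *
s=shot("side","s20");shot("wrist","w20");t=shot("top","t20");st()
t0=dict(np.load("/tmp/top0.npz"));s0=dict(np.load("/tmp/side0.npz"))
for n,c,c0,box in [("top",t,t0,(165,192,192,215)),("side",s,s0,(436,260,458,284)),("topN",t,t0,(150,295,175,318)),("sideN",s,s0,(452,185,470,203))]:
    r=[]
    for k in(c0,c):
        a,b,cc,d=box;hsv=cv2.cvtColor(k["pixels"],cv2.COLOR_RGB2HSV);z=cloud(k)[...,2]
        sub=((hsv[...,2]<60)&(z>140)).astype(np.uint8)[b:d,a:cc];M=cv2.moments(sub,True);r.append((round(a+M["m10"]/M["m00"],2),round(b+M["m01"]/M["m00"],2),M["m00"]))
    print(n,r)
d=np.abs(t["pixels"].astype(int)-t0["pixels"]).max(2)
cv2.imwrite("pics/diff.png",np.clip(d*3,0,255).astype(np.uint8))
E
```

```text
t 26.85 tcp [ 580.8 -126.3  294.6] grasp [ 580.  -136.6  310.5] z [ 0.043  0.542 -0.839] x [ 0.998 -0.069  0.007] q [ 0.73  0.41 -0.39  1.35 -0.4   1.58  0.31] F [ 0.1 -0.  -0.6] M [-0.62 -0.05  0.01] op 1.001
top [(175.65, 203.34, 230.0), (176.07, 203.3, 216.0)]
side [(447.05, 272.73, 147.0), (447.02, 272.57, 135.0)]
topN [(160.19, 306.12, 240.0), (160.31, 306.12, 233.0)]
sideN [(459.97, 194.92, 96.0), (459.92, 195.55, 78.0)]
```

View pics/s20.png

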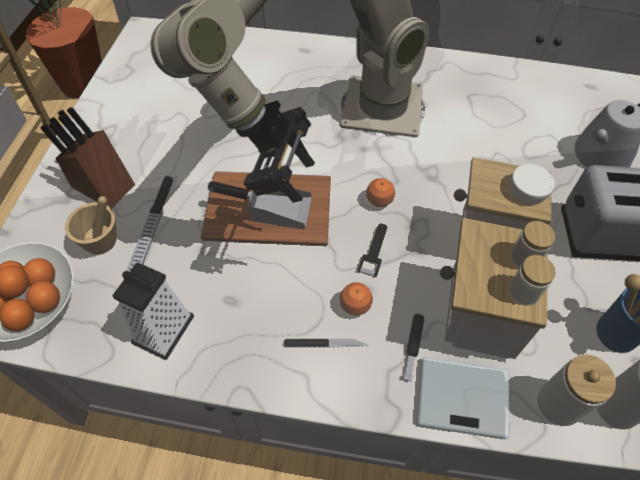

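View pics/t20.png

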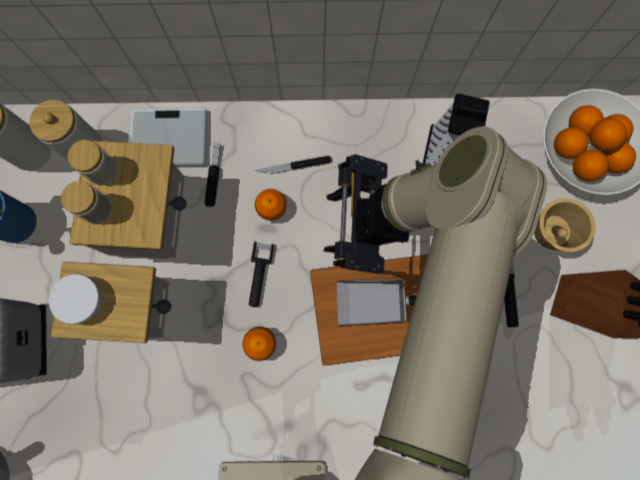

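View pics/diff.png

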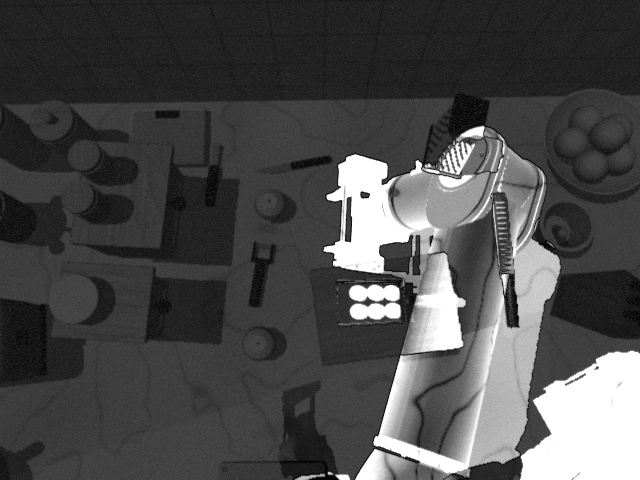

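View pics/w20.png

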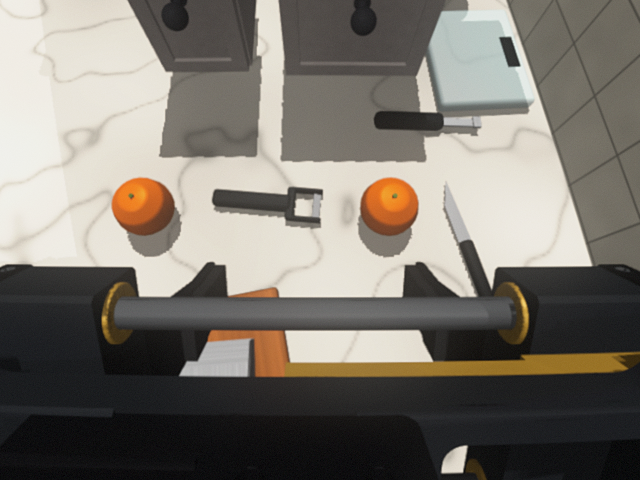

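```bash
python3 - <<'E'
from workcell import ticket
print(ticket.job_done())
E
```

```text
the job is handed in; nothing more can be done
None
```

The job is done and handed in at about 27 s of the 72 s limit. I pulled the wide bin's front open by its knob to about 0.87 rad. All six walnuts went in from the scoop, the scoop went back where it had stood, and I swung the front shut until it pressed on its stop.

**Last checks:**
- **Walnuts:** a wrist picture taken before closing showed six in the tray, and the scoop was empty.
- **Scoop:** it stands level on the board; its floor measured 21.6 mm high with almost no slope.
- **Wide bin:** its knob is back within 0.5 px of where it started in both views.
- **Narrow bin and other things:** the narrow bin's knob is within 0.7 px of its start, and the before-and-after picture shows no shift of the other kitchen things the arm left in view. The rasp and the grater were partly behind the arm in the last top view, but stand where they did in the side view.
- **Forces:** the highest wrist reading I saw was about 24 N, while closing the bin.

**One disagreement:** the scoop's lip measured about 10 mm further from the handle than the given sizes say. I used the measured value for the pour.

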